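# Roll the tile bars of a heat strip home

## Task

Take the hand roller from its stand and roll it along the tiled heat strip with steady, firm pressure until all eight ceramic bars are pushed fully home, never pressing so hard that a bar could crack (25 N) and touching the strip with the drum only, not with the gripper. Then hang the roller back in its stand the way it hung, upright in the notches, let go, and leave the mug, tape and lemon where they are.

Things in the scene. Friction and masses are not known exactly. Their poses are not given: they have to be found in the camera images.
- strip: Heat strip screwed to the worktop: aluminium base 116 x 220 mm, 11 mm high, with eight glazed ceramic bars (white, blue) side by side. Origin: centre of its underside, on the worktop; y along the row of bars, x along each bar, z up. Each bar: 92 (x) x 22 (y) x 8 mm; centres at y = -84, -60, -36, -12, 12, 36, 60, 84 mm. At the start each stands 2.5 to 3.5 mm above its home height.
- strip_mid (a point): Point 28 mm above the worktop over the strip's centre: nominal height of the bars' tops once home. But the black rail that holds the bars stands on height screws: it is up to 7 mm higher or lower and slopes along y by up to 0.045 rad either way about its middle; at the end bars the true home height is 17 to 39 mm. No reading shows this; it must be felt. More than 25 N cracks a bar.
- strip_end_a (a point): Point 28 mm above the worktop over the centre of bar 1 (the end at the strip's -y): nominal height of the bar's top once home, without the unknown height and slope of the rail. Bars slide only straight down on ribbed rubber tongues: a bar yields at 12 to 14 N (they differ) plus 1.5 N per 10 mm/s of sinking, stays where it is pushed to and meets a hard stop when home.
- strip_end_b (a point): The same as strip_end_a, over the centre of bar 8 (the end at the strip's +y). The 25 N are the whole contact force between roller and strip: while the drum meets the edge of a proud bar it also pushes sideways (some 5 to 8 N), so about 17 N downward is a good steady pressure and slow rolling (20 to 30 mm/s) keeps it so.
- bar_1 (a joint): How far bar 1 (at y = -84 mm of the strip) has been pushed down, m: 0 = as high as it can stand, 0.0035 = fully home at its stop; 0.0027 and more counts as home.
- bar_2 (a joint): How far bar 2 (at y = -60 mm of the strip) has been pushed down, m: 0 = as high as it can stand, 0.0035 = fully home at its stop; 0.0027 and more counts as home.
- bar_3 (a joint): How far bar 3 (at y = -36 mm of the strip) has been pushed down, m: 0 = as high as it can stand, 0.0035 = fully home at its stop; 0.0027 and more counts as home.
- bar_4 (a joint): How far bar 4 (at y = -12 mm of the strip) has been pushed down, m: 0 = as high as it can stand, 0.0035 = fully home at its stop; 0.0027 and more counts as home.
- bar_5 (a joint): How far bar 5 (at y = +12 mm of the strip) has been pushed down, m: 0 = as high as it can stand, 0.0035 = fully home at its stop; 0.0027 and more counts as home.
- bar_6 (a joint): How far bar 6 (at y = +36 mm of the strip) has been pushed down, m: 0 = as high as it can stand, 0.0035 = fully home at its stop; 0.0027 and more counts as home.
- bar_7 (a joint): How far bar 7 (at y = +60 mm of the strip) has been pushed down, m: 0 = as high as it can stand, 0.0035 = fully home at its stop; 0.0027 and more counts as home.
- bar_8 (a joint): How far bar 8 (at y = +84 mm of the strip) has been pushed down, m: 0 = as high as it can stand, 0.0035 = fully home at its stop; 0.0027 and more counts as home.
- roller: Hand roller hanging upright in the stand, about 0.3 kg: dark rubber drum, radius 24 mm, 66 mm wide, turning freely in a steel fork (14 mm wide in x, outer faces at y = +-40 mm). Origin: centre of the drum's axle; y along the axle, z up along the handle; same if turned half round. The flat crossbar on top of the fork is 108 mm long (y), 18 mm wide (x), from z = 36 to 42 mm.
- roller_grip (a point): Best point to grasp on the roller's upright wooden handle: on its axis, 100 mm above the axle and 20 mm below its top (lower down, the handle's top may foul the gripper). The handle is a rounded block 26 mm (roller's x) by 34 mm (y), from 52 to 120 mm above the axle, with a green band near its lower end. Grasp it from above, best across the 26 mm.
- drum (a joint): Angle through which the drum has turned in its fork, rad, 0 at the start; it grows or falls with the direction of rolling, 1 rad for each 24 mm rolled.
- stand: Light wooden roller stand, fixed: foot 74 (x) x 118 mm (y), two upright cheeks 6 mm thick and 88 mm apart inside (y = 44 to 50 mm either side), a notch open upward in the top of each. Origin: centre of the underside; z up. Notch floors are 70 mm above the worktop; notches are 22 mm wide in x (2 mm play each side of the crossbar) and flare outward above that, from 76 to 85 mm height.
- stand_seat (a point): Where the centre of the roller's axle lies when it hangs home in the stand: midway between the cheeks, 34 mm above the worktop. The axle then lies along the stand's y, the fork between the cheeks (4 mm play each side) and the crossbar's ends flat on the notch floors.
- mug: Bystander: green and cream mug, 99 mm high, 121 mm long with its handle. Origin: centre of its underside.
- tape_roll: Bystander: roll of masking tape lying flat, 96 mm across, 25 mm high. Origin: centre of its underside.
- lemon: Bystander: lemon, 71 x 53 x 51 mm. Origin: centre of its underside as it lies.
There are look-alikes about, which are no part of the job. What is shaped like the roller but orange or turquoise is not meant.

How it is judged:
By the outcome, as a careful person would: the job done as asked, in the order asked, and still so for the second after the job is handed in, with the robot touching nothing.
It also fails if it takes over 72 s, if anything falls off the work surface, if the arm or the gripper's body presses on something with over 40 N, if the wrist force passes 120 N, or if a joint passes its speed limit or range.

## Robot

A 6-joint arm with a two-finger parallel gripper is mounted at the origin on the work surface; the furniture and walls round the work are solid. World frame = base frame: x ahead of the robot, y to its left, z up, the work surface at z = 0. Lengths are in m, angles in degrees, forces in N, time in s.
With the tool pointing down it reaches from about 0.325 to 1 m from the base axis. Payload 5.1 kg.
Tool frame: the origin (TCP) lies at the very end of the fingers, on their centre line; the grasp point (between the pads) lies 19 mm behind it; z points along the fingers, y is the direction in which the jaws open and shut (so a half turn about z gives the same grasp; the last joint's range is limited). The gripper opens to 85 mm and grips with 20 to 120 N. Pads are 22 mm wide; open, the fingers measure 114 mm over their backs; the gripper's body (76 mm by 85 mm) begins 54 mm behind the grasp point. The pads swing forward as they close: fully open they stand 13 mm farther back than shut.
Start: joints at [-69.42, 7.093, 94.555, -0, 78.352, -4.733], TCP at [0.278, -0.588, 0.231] pointing down, gripper open.
Joint ranges: [-149.61, 149.61], [-58.7, 133.49], [1.44, 155.28], [-77.14, 257.14], [18.33, 153.61], [-166.67, 166.67]. Speed limits (degrees/s): [147.25, 147.25, 180, 180, 180, 180].

## Interface

Orientations are given as a 3x3 rotation matrix whose columns are the frame's x, y, z axes.
In Python, from plant import bot, imaging, ticket gives the robot as it stands.
- The arm moves only by the shell command python3 -m creep 'ROWS' [OPENING]. ROWS is JSON, a list of rows, each a list of 2 entries, a list of its own where there are three numbers: the shift along the tool's x, y, z in mm, then the turn, a rotation vector about the tool's x, y, z in degrees. In form: [[[dx, dy, dz], [rx, ry, rz]], ...]. A call has exactly 5 rows; each row shifts and turns the commanded pose from where the row before left it, along the tool's axes as they then stand; what a row does not reach is not made up. A row lasts 1/12 s, in which the tool goes at most 41.7 mm and 7.16 degrees, less where a joint would pass 70% of its speed; a pose out of reach is approached as far as the arm can. A call with a gripper value outside its range is refused whole. OPENING is the closure, from 0 (fully open) to 1 (shut), set as the call begins (- or left out, the last holds). The fingers move at their own pace and stop on an object; the grip force is fixed at half the most. Time passes only in rows, so rows that do not move let the fingers close, or fill a call up. It gives the time, the measured TCP pose, the force and the opening at its end, in the units of the state.
- bot.read_state(): the state, without advancing time (a new reading comes with each control period).
- imaging.read_camera(name): name is "scene" or "side" or "wrist"; returns a dict with "img" (400x640x3 uint8, red, green, blue), "fx", "fy", "cx", "cy" (pixels), "D" ([k1, k2, p1, p2, k3] as OpenCV has them; the pictures are not rectified), "position" and "orientation" of the camera in the world. Camera axes: x right, y up, looking along -z (the intrinsics and any distortion apply to the point x, -y, -z); pixel columns grow to the right and rows downward; lengths in m; the calibration is good to about 2 mm. A picture is of the moment at which its call begins. There is no depth.
- ticket.job_done(): hands the job in, once; it reports no verdict.
The state is a dict: "time_s": time; "joint_pos": joint angles; "joint_velocities": joint speeds; "tau": joint torques, N m; "tool_pos": TCP position; "orientation": TCP orientation; "wrist_force": force on the tool from outside, world axes, zero at the start; "ft_torque": the same for the moment, N m; "grip_width": opening from 0.0 (shut) to 1.0 (fully open).
Only numpy, scipy, OpenCV 4.12 (cv2) and the standard library are available. Lean on these libraries where they do the work, as an engineer would, in place of code of your own. Each camera call takes 0.05 s, during which the arm holds its last target.

## Working session

There is one attempt and no reset: what is moved stays moved. The work goes in short steps, Python scripts to look and compute and a shell command to move; the robot and the scene stay as the last step left them, time stands still between calls to the robot, and variables do not carry over. Pictures are saved under pics/ and viewed, and the job is handed in when it is done.

```bash
ls; mkdir -p pics; python3 - <<'E'
from plant import bot, imaging, ticket
import cv2
s=bot.read_state()
for k in s: print(k,s[k])
for n in ["scene","side","wrist"]:
    c=imaging.read_camera(n); cv2.imwrite(f"pics/{n}0.png",c["img"][:,:,::-1])
    print(n,{k:v for k,v in c.items() if k!="img"})
E
```

```text
pics
time_s 0.0
joint_pos [-6.94201328e+01  7.13511713e+00  9.46351326e+01 -7.96680038e-04
  7.83492808e+01 -4.73037101e+00]
joint_velocities [-0.01346157 -0.01405735  0.03673056 -0.00167552  0.06379646  0.00346236]
tau [-2.02827170e-03 -4.23610818e+01 -3.65454876e+01 -1.30478143e-04
  7.00632329e-03 -6.29430033e-06]
tool_pos [ 0.27766693 -0.58703664  0.23002384]
orientation [[ 9.04005023e-01  4.27521183e-01 -7.46074346e-04]
 [ 4.27521805e-01 -9.04002937e-01  1.94827661e-03]
 [ 1.58476119e-04 -2.08021489e-03 -9.99997824e-01]]
wrist_force [ 0.42186911  0.35082451 -0.78740324]
ft_torque [-0.05284842  0.00281774 -0.04463451]
grip_width 1.0000189719881953
scene {'fx': 408.66035645139664, 'fy': 408.66035645139664, 'cx': 315.93953826010323, 'cy': 198.3963477091395, 'D': array([-0.04552832,  0.        ,  0.        ,  0.        ,  0.        ]), 'position': array([-0.05999069,  0.90591594,  0.69816001]), 'orientation': array([[-0.83745553,  0.26746156, -0.47658425],
       [-0.54649135, -0.41611375,  0.72677132],
       [-0.00392987,  0.86908783,  0.49464219]])}
side {'fx': 377.57513874545873, 'fy': 377.57513874545873, 'cx': 325.2815534575185, 'cy': 204.32596846784566, 'D': array([-0.05283659,  0.        ,  0.        ,  0.        ,  0.        ]), 'position': array([0.24144234, 0.84453117, 0.66759818]), 'orientation': array([[-9.42327108e-01,  1.81256558e-01, -2.81363966e-01],
       [-3.34693082e-01, -5.11338594e-01,  7.91525984e-01],
       [-4.02978963e-04,  8.40046964e-01,  5.42513535e-01]])}
wrist {'fx': 275.96059239754237, 'fy': 275.96059239754237, 'cx': 322.418501413651, 'cy': 204.80920796168803, 'D': array([-0.0427864,  0.       ,  0.       ,  0.       ,  0.       ]), 'position': array([ 0.33673246, -0.5584709 ,  0.37310589]), 'orientation': array([[ 0.42747371,  0.87289123,  0.23521717],
       [-0.90402621,  0.41323475,  0.1094242 ],
       [-0.00168449, -0.25941845,  0.96576355]])}
```

View pics/scene0.png

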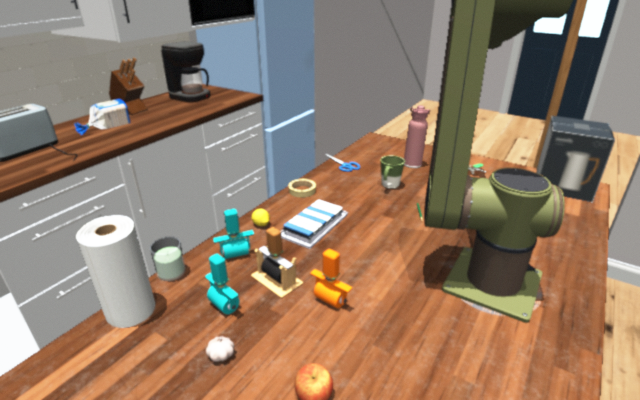

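View pics/side0.png

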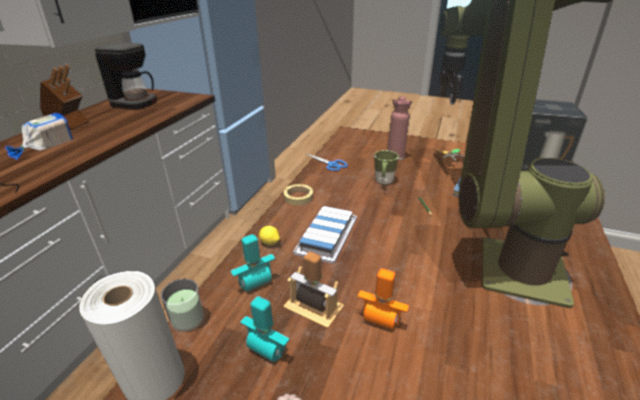

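View pics/wrist0.png

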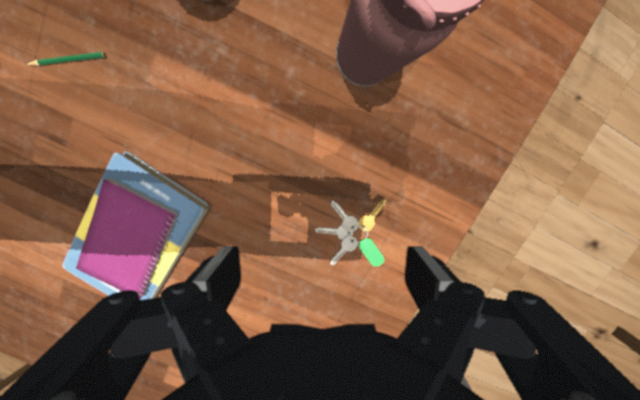

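The scene view has the stand with the dark roller at about (275,268) and the strip at (315,222). In the side view they are at (313,295) and (328,232). Next I'll enlarge both to measure points.

```bash
cat > h.py <<'E'
from plant import bot, imaging, ticket
import cv2, numpy as np
def undist(c,uv):
    K=np.array([[c["fx"],0,c["cx"]],[0,c["fy"],c["cy"]],[0,0,1.]])
    return cv2.undistortPoints(np.array(uv,float).reshape(-1,1,2),K,np.array(c["D"])).reshape(-1,2)
def rays(c,uv):
    p=undist(c,uv); d=np.c_[p[:,0],-p[:,1],-np.ones(len(p))]
    d=d@np.array(c["orientation"]).T
    return np.array(c["position"]),d/np.linalg.norm(d,axis=1)[:,None]
def onz(c,uv,z):
    o,d=rays(c,uv); return o+d*((z-o[2])/d[:,2])[:,None]
def tri(c1,u1,c2,u2):
    o1,d1=rays(c1,[u1]);o2,d2=rays(c2,[u2]);A=np.zeros((3,3));b=np.zeros(3)
    for o,d in((o1,d1[0]),(o2,d2[0])):
        P=np.eye(3)-np.outer(d,d);A+=P;b+=P@o
    x=np.linalg.solve(A,b); return x
def proj(c,X):
    K=np.array([[c["fx"],0,c["cx"]],[0,c["fy"],c["cy"]],[0,0,1.]])
    R=np.array(c["orientation"]);p=(np.atleast_2d(X)-c["position"])@R
    p=p*[1,-1,-1]
    return cv2.projectPoints(p.reshape(-1,1,3),np.zeros(3),np.zeros(3),K,np.array(c["D"]))[0].reshape(-1,2)
def crop(img,x0,y0,x1,y1,s,name):
    cv2.imwrite(name,cv2.resize(img[y0:y1,x0:x1,::-1],None,fx=s,fy=s,interpolation=cv2.INTER_CUBIC))
E
python3 - <<'E'
from h import *
import pickle
a=imaging.read_camera("scene");b=imaging.read_camera("side")
pickle.dump((a,b),open("c0.pkl","wb"))
crop(a["img"],200,190,360,310,5,"pics/a1.png")
crop(b["img"],270,195,390,325,4.5,"pics/b1.png")
print(bot.read_state()["time_s"])
E
```

```text
0.25
```

View pics/a1.png

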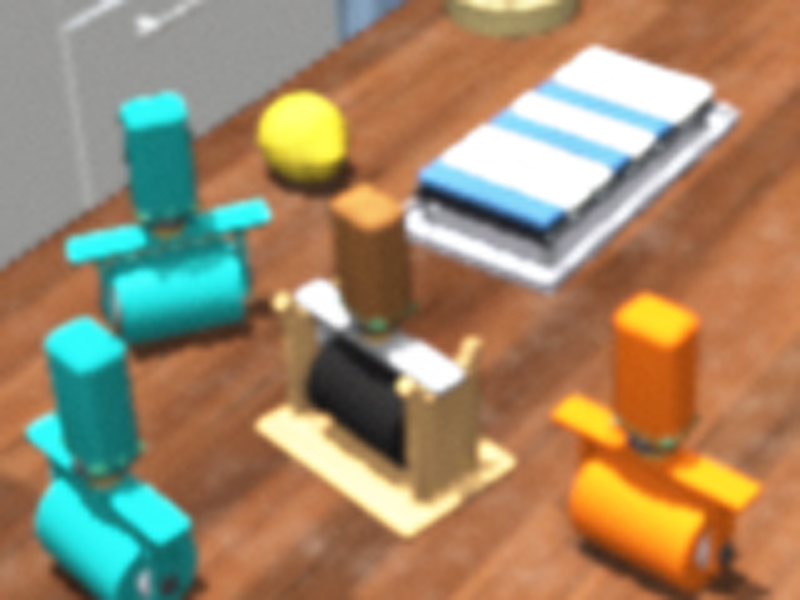

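View pics/b1.png

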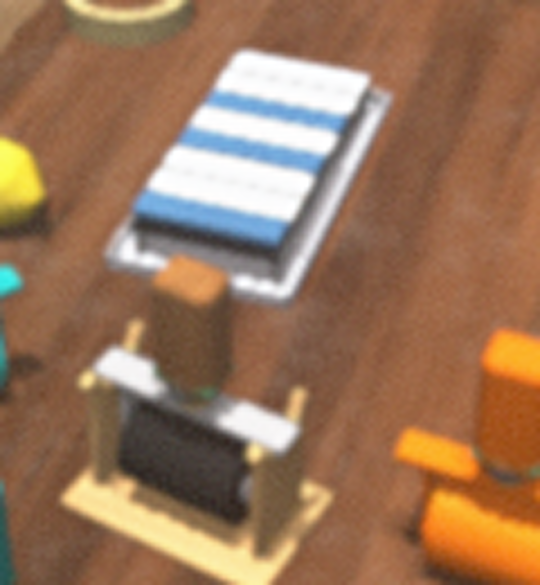

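```bash
python3 - <<'E'
from h import *
import pickle
a,b=pickle.load(open("c0.pkl","rb"))
np.set_printoptions(precision=4,suppress=True)
print("handle",tri(a,(273.6,231),b,(312.7,256.8)),onz(a,[(273.6,231)],.154),onz(b,[(312.7,256.8)],.154))
print("strip a",onz(a,[(309.6,248),(347.6,212.4),(281,234.4)],.011))
print("strip b",onz(b,[(334,261.7),(357.1,216.1),(294,252.1)],.011))
print("foot a",onz(a,[(281.6,297.4),(303.2,282.4),(251,275.6)],.006))
s=lambda x,y:(x/4.5+270,y/4.5+195)
print("foot b",onz(b,[s(268,588),s(332,495),s(62,495)],.006))
E
```

```text
handle [0.4676 0.2864 0.1493] [[0.4633 0.291  0.154 ]] [[0.4654 0.2921 0.154 ]]
strip a [[ 0.4634  0.1414  0.011 ]
 [ 0.4671 -0.0826  0.011 ]
 [ 0.5715  0.1316  0.011 ]]
strip b [[ 0.4687  0.1378  0.011 ]
 [ 0.468  -0.0834  0.011 ]
 [ 0.582   0.1373  0.011 ]]
foot a [[0.4131 0.3373 0.006 ]
 [0.4001 0.2647 0.006 ]
 [0.5278 0.3165 0.006 ]]
foot b [[0.4138 0.3324 0.006 ]
 [0.4022 0.2659 0.006 ]
 [0.5318 0.3121 0.006 ]]
```

```bash
python3 - <<'E'
from h import *
import pickle
a,b=pickle.load(open("c0.pkl","rb"))
np.set_printoptions(precision=3,suppress=True)
print("bottle base",onz(a,[(415,165)],0),onz(b,[(398,157)],0))
print("bottle top",tri(a,(419,107),b,(401,98)))
print("mug",onz(a,[(391,187)],0),onz(b,[(385,182)],0))
print("tape",onz(a,[(302,188)],.02),"lemon",onz(a,[(261,217)],.025))
print("turq",tri(a,(232,212),b,(250,238)),tri(a,(217,257),b,(262,301)),"orange",tri(a,(331,252),b,(386,272)))
E
```

```text
bottle base [[ 0.425 -0.564  0.   ]] [[ 0.428 -0.562  0.   ]]
bottle top [ 0.444 -0.585  0.233]
mug [[ 0.429 -0.337  0.   ]] [[ 0.435 -0.341  0.   ]]
tape [[ 0.675 -0.126  0.02 ]] lemon [[0.668 0.106 0.025]]
turq [0.637 0.252 0.128] [0.511 0.43  0.147] orange [0.315 0.274 0.143]
```

```bash
python3 -m creep '[[[24.5,-32.4,-1],[0,0,0]],[[24.5,-32.4,-1],[0,0,0]],[[24.5,-32.4,-1],[0,0,0]],[[24.5,-32.4,-1],[0,0,0]],[[24.5,-32.4,-1],[0,0,0]]]' 0 && python3 -m creep '[[[24.5,-32.4,-1],[0,0,0]],[[24.5,-32.4,-1],[0,0,0]],[[24.5,-32.4,-1],[0,0,0]],[[24.5,-32.4,-1],[0,0,0]],[[24.5,-32.4,-1],[0,0,0]]]' && python3 -m creep '[[[24.5,-32.4,-1],[0,0,0]],[[24.5,-32.4,-1],[0,0,0]],[[24.5,-32.4,-1],[0,0,0]],[[24.5,-32.4,-1],[0,0,0]],[[24.5,-32.4,-1],[0,0,0]]]' && python3 -m creep '[[[24.5,-32.4,-1],[0,0,7]],[[24.5,-32.4,-1],[0,0,7]],[[24.5,-32.4,-1],[0,0,7]],[[24.5,-32.4,-1],[0,0,7]],[[24.5,-32.4,-1],[0,0,7]]]'
```

```text
time_s: 0.67
tool_pos: [0.3193, -0.3869, 0.236]
orientation: [[0.904, 0.427, -0.0], [0.427, -0.904, 0.0], [0.0, -0.0, -1.0]]
wrist_force: [0.6, 0.9, 0.4]
grip_width: 1.001
time_s: 1.08
tool_pos: [0.3607, -0.1881, 0.2414]
orientation: [[0.904, 0.427, 0.001], [0.427, -0.904, -0.0], [0.001, 0.001, -1.0]]
wrist_force: [0.6, 0.1, -0.3]
grip_width: 0.997
time_s: 1.5
tool_pos: [0.4021, 0.0109, 0.2467]
orientation: [[0.904, 0.427, 0.001], [0.427, -0.904, -0.0], [0.001, 0.001, -1.0]]
wrist_force: [0.8, -1.0, 0.2]
grip_width: 0.997
time_s: 1.92
tool_pos: [0.4784, 0.1764, 0.2513]
orientation: [[0.993, -0.117, 0.001], [-0.117, -0.993, 0.0], [0.001, -0.0, -1.0]]
wrist_force: [1.2, -0.2, 1.3]
grip_width: 0.997
```

```bash
python3 - <<'E'
from h import *
import pickle
w=imaging.read_camera("wrist");pickle.dump(w,open("w1.pkl","wb"))
cv2.imwrite("pics/w1.png",w["img"][:,:,::-1])
s=bot.read_state();print(s["tool_pos"],s["orientation"],s["wrist_force"]);print(w["position"])
E
```

```text
[0.48186698 0.18058881 0.25007923] [[ 9.92646239e-01 -1.21047562e-01  9.65104265e-04]
 [-1.21050380e-01 -9.92639123e-01  3.79163190e-03]
 [ 4.99032455e-04 -3.88057539e-03 -9.99992346e-01]] [0.29950978 2.33007553 1.17749339]
[0.54304395 0.16954173 0.39428238]
```

View pics/w1.png

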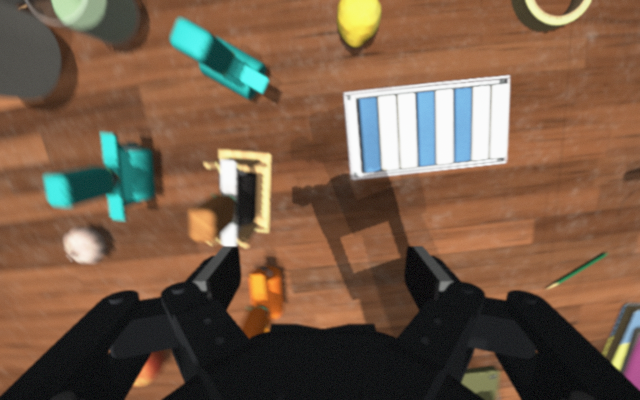

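The wrist view shows the strip at (345–510, 76–178), the stand at (205–272, 150–247) and the handle top at (203,224). I'll enlarge it to measure corners.

```bash
python3 - <<'E'
from h import *
import pickle
w=pickle.load(open("w1.pkl","rb"))
crop(w["img"],335,65,520,190,4.3,"pics/w1s.png")
crop(w["img"],175,140,285,255,5,"pics/w1t.png")
E
```

```text
(no output)
```

View pics/w1s.png

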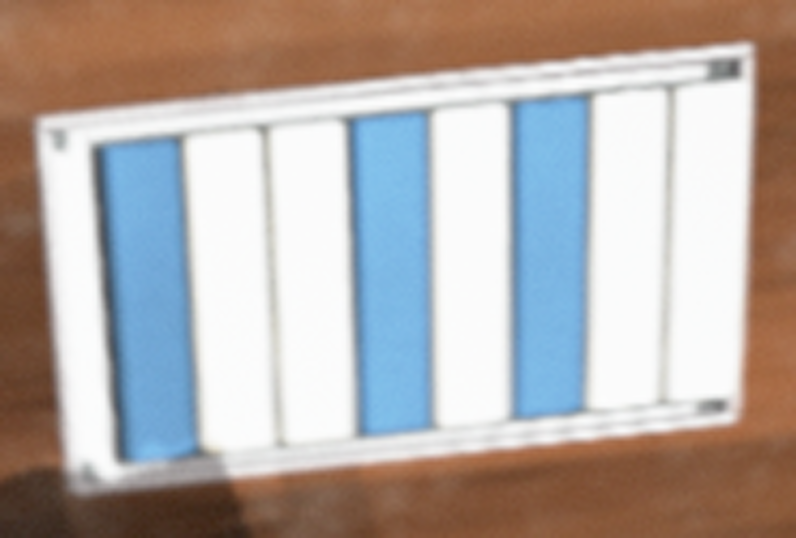

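View pics/w1t.png

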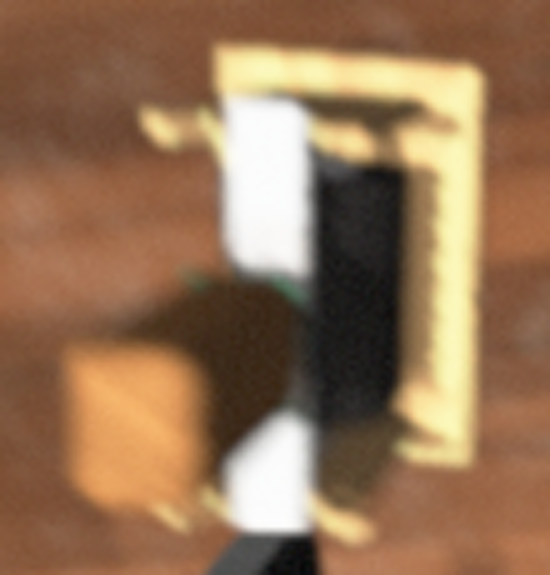

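```bash
python3 - <<'E'
from h import *
import pickle
w=pickle.load(open("w1.pkl","rb"))
np.set_printoptions(precision=4,suppress=True)
S=lambda L:[((x+.5)/4.3+335-.5,(y+.5)/4.3+65-.5) for x,y in L]
T=lambda L:[((x+.5)/5+175-.5,(y+.5)/5+140-.5) for x,y in L]
P=onz(w,S([(40,120),(752,45),(738,420),(75,490)]),.011);print(P,P.mean(0))
d=P[1]-P[0];e=P[2]-P[3];print("len",np.linalg.norm(d),np.linalg.norm(e),np.degrees(np.arctan2(d[0],-d[1])),np.degrees(np.arctan2(e[0],-e[1])))
d=P[0]-P[3];e=P[1]-P[2];print("wid",np.linalg.norm(d),np.linalg.norm(e),np.degrees(np.arctan2(d[1],d[0])),np.degrees(np.arctan2(e[1],e[0])))
C=onz(w,T([(223,95),(306,95),(311,532),(228,532)]),.076);print("crossbar",C,C.mean(0))
m=(C[0]+C[1]-C[2]-C[3])/2;print(np.linalg.norm(m),np.degrees(np.arctan2(m[1],m[0])))
print("handle",onz(w,T([(132,425)]),.154))
F=onz(w,T([(215,45),(482,68),(472,462)]),.006);print("foot",F,np.linalg.norm(F[1]-F[0]),np.linalg.norm(F[2]-F[1]),(F[0]+F[2])/2)
v=F[1]-F[2];print(np.degrees(np.arctan2(v[1],v[0])))
# bar edges, spacing -> height
E=S([(x,290) for x in (110,187,271,354,430,512,588,665,742)])
for z in(.02,.028,.036):
  y=onz(w,E,z)[:,1];print(z,y,np.diff(y)*1000)
E
```

```text
[[ 0.5885  0.136   0.011 ]
 [ 0.5874 -0.083   0.011 ]
 [ 0.4723 -0.0829  0.011 ]
 [ 0.474   0.1358  0.011 ]] [0.5306 0.0265 0.011 ]
len 0.21898112632986944 0.2187270841522544 -0.2678877415938354 -0.4495816805228183
wid 0.11441771182290301 0.11511011625284785 0.06725032014960076 -0.06176332937904042
crossbar [[0.5269 0.2911 0.076 ]
 [0.5246 0.272  0.076 ]
 [0.4179 0.2921 0.076 ]
 [0.4203 0.313  0.076 ]] [0.4724 0.2921 0.076 ]
0.10871418468722362 -11.166182724314357
handle [[0.4734 0.2912 0.154 ]]
foot [[0.5372 0.3172 0.006 ]
 [0.5219 0.2441 0.006 ]
 [0.4072 0.2663 0.006 ]] 0.07467487105489042 0.11685078618034447 [0.4722 0.2917 0.006 ]
-10.926228275468194
0.02 [ 0.1203  0.0969  0.0712  0.0456  0.0221 -0.0034 -0.0273 -0.0517 -0.0764] [-23.4813 -25.7076 -25.5275 -23.5136 -25.5518 -23.8825 -24.4271 -24.6956]
0.028 [ 0.1214  0.0984  0.0733  0.0483  0.0253  0.0003 -0.0231 -0.047  -0.0712] [-22.9794 -25.1581 -24.9819 -23.011  -25.0056 -23.372  -23.905  -24.1678]
0.036 [ 0.1224  0.1     0.0754  0.0509  0.0284  0.004  -0.0189 -0.0423 -0.0659] [-22.4775 -24.6086 -24.4363 -22.5084 -24.4595 -22.8615 -23.3829 -23.6399]
```

```bash
cat > to.py <<'E'
# print tool-axis shift (mm) and turn needed to go from measured pose to target x y z, tool-x heading deg
from h import *
import sys
from scipy.spatial.transform import Rotation as Ro
t=list(map(float,sys.argv[1:5]))
s=bot.read_state();R=np.array(s["orientation"])
a=np.radians(t[3]);x=np.array([np.cos(a),np.sin(a),0]);z=np.array([0,0,-1.]);T=np.c_[x,np.cross(z,x),z]
np.set_printoptions(precision=2,suppress=True)
print("t",s["time_s"],"pos",s["tool_pos"]*1000,"F",s["wrist_force"],"M",s["ft_torque"],"q6",s["joint_pos"][5],"g",s["grip_width"])
print("shift",R.T@(np.array(t[:3])-s["tool_pos"])*1000,"turn",np.degrees(Ro.from_matrix(R.T@T).as_rotvec()))
E
python3 -m creep '[[[-4.4,-21.8,0],[0,0,0.8]],[[-4.4,-21.8,0],[0,0,0.8]],[[-4.4,-21.8,0],[0,0,0.8]],[[-4.4,-21.8,0],[0,0,0.8]],[[-4.4,-21.8,0],[0,0,0.8]]]'
python3 to.py .473 .2918 .115 -11
python3 - <<'E'
from h import *
import pickle
w=imaging.read_camera("wrist");pickle.dump(w,open("w2.pkl","wb"))
cv2.imwrite("pics/w2.png",w["img"][:,:,::-1])
E
python3 to.py .473 .2918 .115 -11
```

```text
time_s: 2.38
tool_pos: [0.4717, 0.2862, 0.2509]
orientation: [[0.983, -0.182, -0.0], [-0.182, -0.983, -0.0], [-0.0, 0.0, -1.0]]
wrist_force: [-0.2, -0.1, -0.1]
grip_width: 1.001
t 2.3833 pos [471.68 286.2  250.88] F [-0.23 -0.13 -0.14] M [-0.01 -0.01 -0.06] q6 126.15268595816146 g 1.0013517985063216
shift [  0.31  -5.77 135.88] turn [0.01 0.01 0.52]
t 2.4333 pos [471.36 289.2  250.9 ] F [-2.27  0.21  0.62] M [ 0.09  0.03 -0.07] q6 126.24999737180755 g 1.0015803167507253
shift [  1.27  -2.5  135.91] turn [-0.15  0.05  0.62]
```

View pics/w2.png

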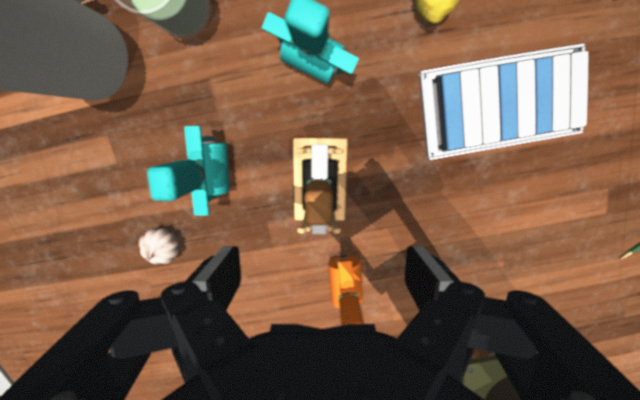

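The handle is centred between the fingers (column 320, fingers at about 322). Next I go down and grip.

```bash
python3 -m creep '[[[0.5,-1,35],[0,0,0.4]],[[0.5,-1,35],[0,0,0.2]],[[0,0,30],[0,0,0]],[[0,0,22],[0,0,0]],[[0,0,13],[0,0,0]]]'; python3 to.py .473 .2918 .115 -11; python3 -m creep '[[[0,0,1],[0,0,0]],[[0,0,0],[0,0,0]],[[0,0,0],[0,0,0]],[[0,0,0],[0,0,0]],[[0,0,0],[0,0,0]]]'; python3 to.py .473 .2918 .115 -11
```

```text
time_s: 2.85
tool_pos: [0.4714, 0.2859, 0.1123]
orientation: [[0.981, -0.191, -0.005], [-0.192, -0.981, -0.002], [-0.004, 0.003, -1.0]]
wrist_force: [-0.5, -0.3, -0.2]
grip_width: 1.001
t 2.85 pos [471.35 285.87 112.34] F [-0.46 -0.31 -0.19] M [-0.03  0.03  0.08] q6 126.70005043104258 g 1.0010713342755921
shift [ 0.47 -6.12 -2.68] turn [ 0.18  0.24 -0.04]
time_s: 3.27
tool_pos: [0.4745, 0.2875, 0.1172]
orientation: [[0.981, -0.192, 0.003], [-0.192, -0.981, 0.002], [0.003, -0.002, -1.0]]
wrist_force: [-0.9, 0.0, 0.6]
grip_width: 1.0
t 3.2667 pos [474.48 287.5  117.17] F [-0.9   0.01  0.63] M [ 0.01 -0.05 -0.  ] q6 126.72368192258233 g 1.00038532296449
shift [-2.29 -3.93  2.17] turn [-0.12 -0.16 -0.06]
```

```bash
python3 -m creep '[[[0,0,0],[0,0,0]],[[0,0,0],[0,0,0]],[[0,0,0],[0,0,0]],[[0,0,0],[0,0,0]],[[0,0,0],[0,0,0]]]'; python3 to.py .473 .2918 .115 -11
```

```text
time_s: 3.68
tool_pos: [0.4733, 0.2869, 0.1151]
orientation: [[0.981, -0.192, 0.0], [-0.192, -0.981, -0.0], [0.0, 0.0, -1.0]]
wrist_force: [-0.1, 0.7, -0.2]
grip_width: 0.999
t 3.6833 pos [473.27 286.94 115.09] F [-0.15  0.71 -0.2 ] M [-0.    0.01 -0.03] q6 126.72673343721776 g 0.9985221734941456
shift [-1.19 -4.72  0.09] turn [ 0.   -0.   -0.06]
```

```bash
python3 -m creep '[[[-0.2,-1.2,0],[0,0,0]],[[-0.2,-1.2,0],[0,0,0]],[[-0.2,-1.2,0],[0,0,0]],[[-0.2,-1.1,0],[0,0,0]],[[0,0,0],[0,0,0]]]'; python3 - <<'E'
from h import *
w=imaging.read_camera("wrist")
cv2.imwrite("pics/w3.png",w["img"][:,:,::-1])
E
python3 to.py .473 .2918 .115 -11
```

```text
time_s: 4.1
tool_pos: [0.4734, 0.292, 0.1151]
orientation: [[0.981, -0.192, -0.0], [-0.192, -0.981, 0.0], [-0.0, -0.0, -1.0]]
wrist_force: [0.8, -0.9, -0.1]
grip_width: 0.997
t 4.15 pos [473.37 291.84 115.02] F [ 0.66  0.49 -0.27] M [-0.01  0.04 -0.03] q6 127.16791857785367 g 0.999635403192718
shift [-0.36  0.11  0.02] turn [ 0.    0.01 -0.05]
```

View pics/w3.png

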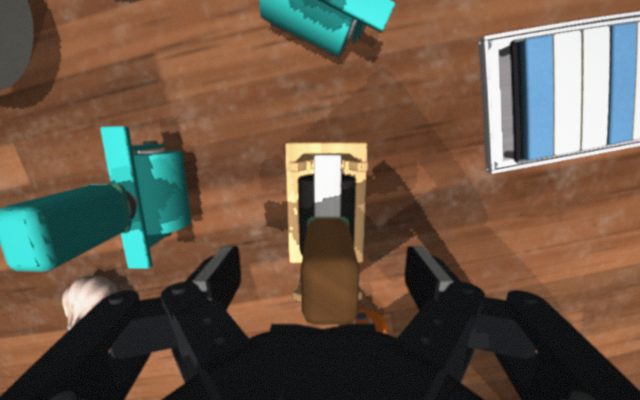

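The handle appears at columns 303–357 (centre 330) and the finger midpoint is near 322, so I'll re-measure from this settled view.

```bash
python3 - <<'E'
from h import *
import pickle
w=imaging.read_camera("wrist");pickle.dump(w,open("w3.pkl","wb"))
crop(w["img"],270,130,390,335,2.9,"pics/w3c.png")
np.set_printoptions(precision=4,suppress=True)
print(w["position"])
s=bot.read_state();p=s["tool_pos"];R=np.array(s["orientation"])
print("tool frame cam offset",R.T@(w["position"]-p),proj(w,[p,p-.019*R[:,2]]))
print(proj(w,[[.473,.2918,.154],[.473,.2918,.076]]))
E
```

```text
[0.5374 0.2801 0.258 ]
tool frame cam offset [ 0.0651 -0.0008 -0.1429] [[323.8344 250.6391]
 [324.0241 266.6869]]
[[324.4413 289.6735]
 [323.6466 227.7213]]
```

View pics/w3c.png

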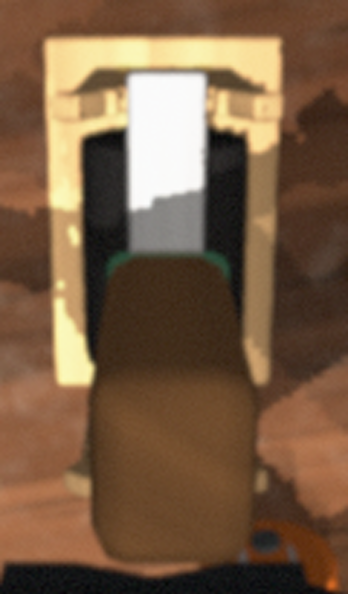

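```bash
python3 -m creep '[[[0,1.5,0],[0,0,0]],[[0,1.5,0],[0,0,0]],[[0,0,0],[0,0,0]],[[0,0,0],[0,0,0]],[[0,0,0],[0,0,0]]]'; python3 -m creep '[[[0,0,0],[0,0,0]],[[0,0,0],[0,0,0]],[[0,0,0],[0,0,0]],[[0,0,0],[0,0,0]],[[0,0,0],[0,0,0]]]' 1 ; python3 to.py .473 .289 .115 -11;  python3 -m creep '[[[0,0,0],[0,0,0]],[[0,0,0],[0,0,0]],[[0,0,0],[0,0,0]],[[0,0,0],[0,0,0]],[[0,0,0],[0,0,0]]]'; python3 to.py .473 .289 .115 -11
```

```text
time_s: 4.62
tool_pos: [0.4729, 0.2887, 0.1151]
orientation: [[0.981, -0.192, 0.0], [-0.192, -0.981, 0.0], [0.0, -0.0, -1.0]]
wrist_force: [-0.2, -0.7, 0.1]
grip_width: 1.002
time_s: 5.03
tool_pos: [0.4728, 0.2888, 0.1151]
orientation: [[0.981, -0.192, 0.0], [-0.192, -0.981, 0.0], [-0.0, -0.0, -1.0]]
wrist_force: [0.2, -0.0, 11.6]
grip_width: 0.297
t 5.0333 pos [472.84 288.8  115.07] F [ 0.2  -0.03 11.61] M [ 0.15 -0.03  0.  ] q6 126.91575771044619 g 0.2970262457704619
shift [ 0.12 -0.23  0.07] turn [-0.    0.   -0.05]
time_s: 5.45
tool_pos: [0.473, 0.2889, 0.1152]
orientation: [[0.981, -0.192, 0.0], [-0.192, -0.981, 0.0], [0.0, -0.0, -1.0]]
wrist_force: [0.2, 0.6, 0.1]
grip_width: 0.298
t 5.45 pos [472.95 288.85 115.2 ] F [0.22 0.55 0.11] M [ 0.04 -0.06 -0.04] q6 126.91939896021532 g 0.2980994899496916
shift [ 0.02 -0.15  0.2 ] turn [-0.01 -0.01 -0.06]
```

```bash
python3 -m creep '[[[0,0,-8],[0,0,0]],[[0,0,-20],[0,0,0]],[[0,0,-30],[0,0,0]],[[0,0,-30],[0,0,0]],[[0,0,-22],[0,0,0]]]'; python3 -m creep '[[[3,20,0],[0,0,-1]],[[5,24,0],[0,0,-2.5]],[[5,24,0],[0,0,-2.5]],[[5,24,0],[0,0,-2.5]],[[5,24,0],[0,0,-2.5]]]';python3 -m creep '[[[0,0,0],[0,0,0]],[[0,0,0],[0,0,0]],[[0,0,0],[0,0,0]],[[0,0,0],[0,0,0]],[[0,0,0],[0,0,0]]]'; python3 to.py .5303 .12 .18 0
python3 - <<'E'
from h import *
import pickle
w=imaging.read_camera("wrist");pickle.dump(w,open("w4.pkl","wb"))
cv2.imwrite("pics/w4.png",w["img"][:,:,::-1])
c=imaging.read_camera("side")
crop(c["img"],240,140,400,320,3.3,"pics/b4.png")
c=imaging.read_camera("scene")
crop(c["img"],200,140,360,300,3.6,"pics/a4.png")
E
```

```text
time_s: 5.87
tool_pos: [0.4728, 0.2888, 0.2272]
orientation: [[0.981, -0.192, 0.001], [-0.192, -0.981, 0.0], [0.001, -0.0, -1.0]]
wrist_force: [0.2, 1.2, -2.8]
grip_width: 0.296
time_s: 6.28
tool_pos: [0.4803, 0.1699, 0.2245]
orientation: [[1.0, 0.002, -0.002], [0.002, -1.0, -0.0], [-0.002, 0.0, -1.0]]
wrist_force: [-0.1, 0.5, -3.4]
grip_width: 0.296
time_s: 6.7
tool_pos: [0.481, 0.1718, 0.2249]
orientation: [[1.0, 0.0, -0.001], [0.0, -1.0, 0.0], [-0.001, -0.0, -1.0]]
wrist_force: [0.3, -0.3, -3.5]
grip_width: 0.297
t 6.7 pos [480.99 171.8  224.9 ] F [ 0.3  -0.26 -3.51] M [-0.06  0.01 -0.04] q6 103.62099444038782 g 0.2971003738307975
shift [49.33 51.81 44.87] turn [-0.    0.03  0.  ]
```

View pics/w4.png

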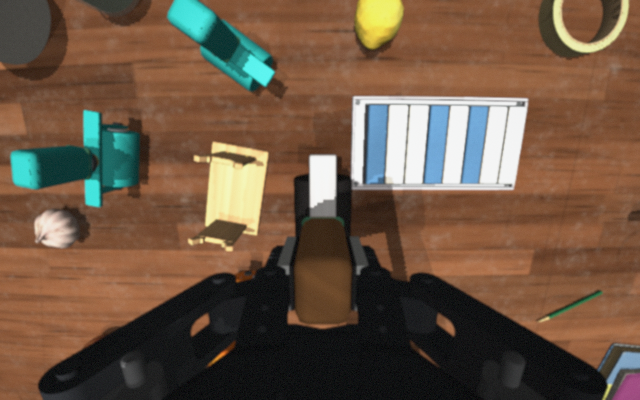

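View pics/b4.png

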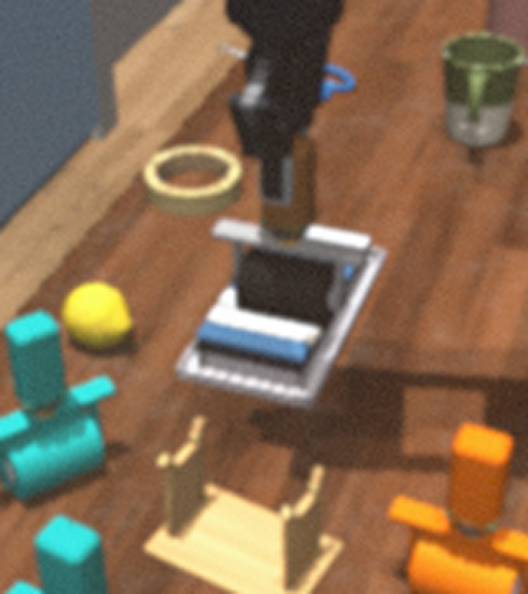

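View pics/a4.png

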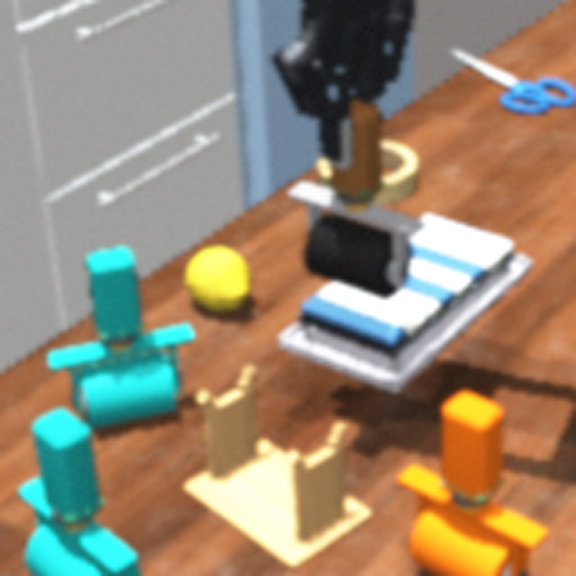

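Held upright: the handle is in the pads at (323,270). The strip's corners are near (354,97), (527,99), (513,189) and (353,187). I'll measure strip and stand again from this settled view.

```bash
python3 - <<'E'
from h import *
import pickle
w=pickle.load(open("w4.pkl","rb"))
crop(w["img"],345,90,535,195,4.2,"pics/w4s.png")
E
```

```text
(no output)
```

View pics/w4s.png

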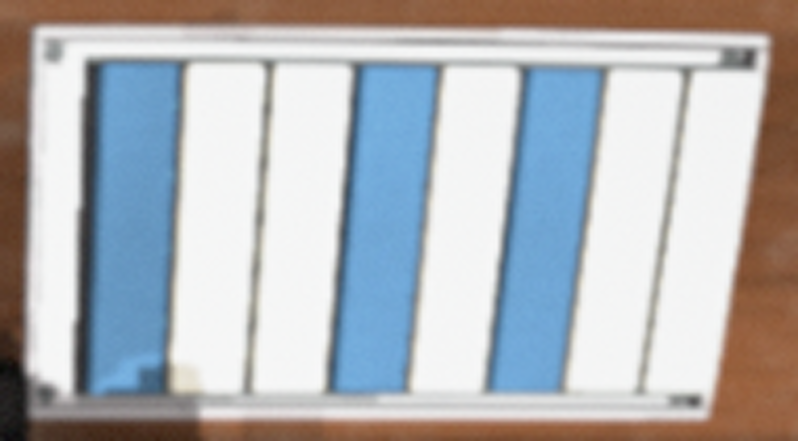

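```bash
python3 - <<'E'
from h import *
import pickle
w=pickle.load(open("w4.pkl","rb"))
np.set_printoptions(precision=4,suppress=True)
S=lambda L:[((x+.5)/4.2+345-.5,(y+.5)/4.2+90-.5) for x,y in L]
P=onz(w,S([(33,27),(769,38),(708,418),(28,414)]),.011);print(P,P.mean(0))
for i,j in((1,0),(2,3)): d=P[i]-P[j];print(np.linalg.norm(d),np.degrees(np.arctan2(d[0],-d[1])))
for i,j in((0,3),(1,2)): d=P[i]-P[j];print(np.linalg.norm(d),np.degrees(np.arctan2(d[1],d[0])))
# stand foot in this view is at ~ z .006
print(w["position"],bot.read_state()["time_s"])
# bar edge heights: end edges at row 230
E=S([(95,230),(754-10,230)])
for z in(.024,.028,.032,.036,.04):print(z,onz(w,E,z)[:,1]-P.mean(0)[1])
crop(w["img"],180,130,280,260,4.4,"pics/w4t.png")
E
```

```text
[[ 0.5875  0.136   0.011 ]
 [ 0.5876 -0.084   0.011 ]
 [ 0.4721 -0.0845  0.011 ]
 [ 0.4729  0.1345  0.011 ]] [0.53   0.0255 0.011 ]
0.2199121542405274 0.025793911941953816
0.21898284780655133 -0.22143142949646424
0.11456311458732711 0.7136071865610778
0.11550059817899343 0.2460011221125574
[0.5463 0.1726 0.3678] 6.85
0.024 [ 0.0923 -0.1018]
0.028 [ 0.0929 -0.0989]
0.032 [ 0.0936 -0.0961]
0.036 [ 0.0942 -0.0932]
0.04 [ 0.0948 -0.0903]
```

View pics/w4t.png

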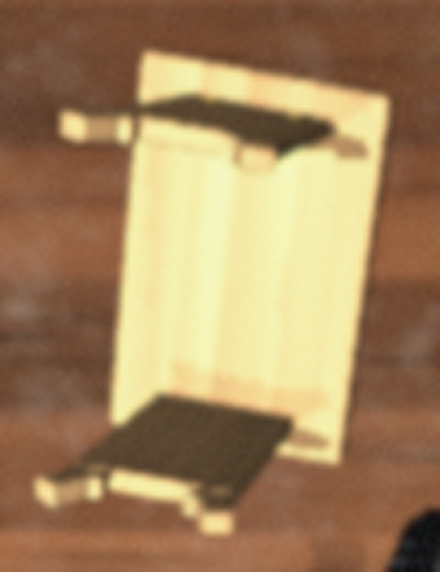

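```bash
python3 -m creep '[[[10,12,10],[0,0,0]],[[13,17,15],[0,0,0]],[[13,17,17],[0,0,0]],[[9,12,13],[0,0,0]],[[4,4,5],[0,0,0]]]'; python3 -m creep '[[[0,0,2],[0,0,0]],[[0,0,2],[0,0,0]],[[0,0,0],[0,0,0]],[[0,0,0],[0,0,0]],[[0,0,0],[0,0,0]]]'; python3 to.py .53 .1095 .155 0
```

```text
time_s: 7.27
tool_pos: [0.5298, 0.1077, 0.1626]
orientation: [[1.0, -0.002, -0.004], [-0.002, -1.0, -0.001], [-0.004, 0.001, -1.0]]
wrist_force: [-0.4, -0.2, -4.0]
grip_width: 0.3
time_s: 7.68
tool_pos: [0.5304, 0.1098, 0.1621]
orientation: [[1.0, 0.0, 0.002], [0.0, -1.0, 0.0], [0.002, -0.0, -1.0]]
wrist_force: [-0.9, 0.5, -3.2]
grip_width: 0.294
t 7.6833 pos [530.38 109.76 162.11] F [-0.92  0.46 -3.23] M [ 0.01 -0.07 -0.01] q6 96.0016117140855 g 0.29418988002750596
shift [-0.39  0.26  7.11] turn [-0.02 -0.09  0.  ]
```

```bash
python3 -m creep '[[[0,0,2],[0,0,0]],[[0,0,2],[0,0,0]],[[0,0,2],[0,0,0]],[[0,0,2],[0,0,0]],[[0,0,1],[0,0,0]]]'; python3 -m creep '[[[0,0,0.8],[0,0,0]],[[0,0,0.8],[0,0,0]],[[0,0,0.8],[0,0,0]],[[0,0,0.8],[0,0,0]],[[0,0,0.8],[0,0,0]]]'; python3 to.py .53 .1095 .145 0
```

```text
time_s: 8.1
tool_pos: [0.5299, 0.109, 0.1515]
orientation: [[1.0, -0.001, -0.001], [-0.001, -1.0, -0.0], [-0.001, 0.0, -1.0]]
wrist_force: [-0.3, -0.3, -3.3]
grip_width: 0.297
time_s: 8.52
tool_pos: [0.5303, 0.109, 0.148]
orientation: [[1.0, -0.001, 0.0], [-0.001, -1.0, 0.0], [0.0, -0.0, -1.0]]
wrist_force: [0.5, -0.2, -3.9]
grip_width: 0.292
t 8.5167 pos [530.25 108.99 148.01] F [ 0.53 -0.2  -3.88] M [-0.01  0.   -0.03] q6 95.99357158747328 g 0.2919587602710285
shift [-0.25 -0.51  3.01] turn [-0.   -0.   -0.06]
```

```bash
python3 -m creep '[[[0,0,0.8],[0,0,0]],[[0,0,0.8],[0,0,0]],[[0,0,0.8],[0,0,0]],[[0,0,0.8],[0,0,0]],[[0,0,0.8],[0,0,0]]]'
```

```text
time_s: 8.93
tool_pos: [0.5302, 0.109, 0.144]
orientation: [[1.0, -0.001, 0.0], [-0.001, -1.0, 0.0], [0.0, -0.0, -1.0]]
wrist_force: [-0.1, -0.1, -2.3]
grip_width: 0.296
```

```bash
python3 -m creep '[[[0,0,0.8],[0,0,0]],[[0,0,0.8],[0,0,0]],[[0,0,0.8],[0,0,0]],[[0,0,0.8],[0,0,0]],[[0,0,0.8],[0,0,0]]]'
```

```text
time_s: 9.35
tool_pos: [0.5308, 0.1091, 0.1423]
orientation: [[1.0, -0.001, 0.001], [-0.001, -1.0, 0.0], [0.001, -0.0, -1.0]]
wrist_force: [-4.5, -1.1, 10.1]
grip_width: 0.299
```

```bash
python3 -m creep '[[[0,0,0.3],[0,0,0]],[[0,0,0.3],[0,0,0]],[[0,0,0.3],[0,0,0]],[[0,0,0.3],[0,0,0]],[[0,0,0.3],[0,0,0]]]'; python3 to.py .53 .1095 .145 0
```

```text
time_s: 9.77
tool_pos: [0.5309, 0.1091, 0.1414]
orientation: [[1.0, -0.001, 0.001], [-0.001, -1.0, 0.0], [0.001, -0.0, -1.0]]
wrist_force: [-4.5, -0.2, 9.2]
grip_width: 0.297
t 9.7667 pos [530.89 109.12 141.41] F [-4.49 -0.2   9.2 ] M [-0.1   1.14 -0.02] q6 95.99429527901289 g 0.2968614582450951
shift [-0.89 -0.38 -3.59] turn [-0.01 -0.07 -0.05]
```

```bash
python3 -m creep '[[[-0.3,0,0.3],[0,0,0]],[[-0.3,0,0.3],[0,0,0]],[[-0.2,0,0.3],[0,0,0]],[[0,0,0.3],[0,0,0]],[[0,0,0.3],[0,0,0]]]'; python3 to.py .53 .1095 .145 0
```

```text
time_s: 10.18
tool_pos: [0.5306, 0.1092, 0.1403]
orientation: [[1.0, -0.001, 0.003], [-0.001, -1.0, 0.0], [0.003, -0.0, -1.0]]
wrist_force: [-3.9, -0.8, 10.1]
grip_width: 0.297
t 10.1833 pos [530.62 109.18 140.25] F [-3.94 -0.83 10.12] M [-0.12  0.99 -0.01] q6 96.00214276808217 g 0.29685962513473246
shift [-0.61 -0.32 -4.75] turn [-0.02 -0.16 -0.05]
```

```bash
python3 -m creep '[[[0,0,0.3],[0,0,0]],[[0,0,0.3],[0,0,0]],[[0,0,0.3],[0,0,0]],[[0,0,0.2],[0,0,0]],[[0,0,0.1],[0,0,0]]]'; python3 to.py .53 .1095 .145 0
```

```text
time_s: 10.6
tool_pos: [0.5306, 0.1092, 0.139]
orientation: [[1.0, -0.001, 0.003], [-0.001, -1.0, 0.0], [0.003, -0.0, -1.0]]
wrist_force: [-4.3, -0.4, 10.4]
grip_width: 0.3
t 10.6 pos [530.62 109.19 138.99] F [-4.29 -0.35 10.44] M [-0.1   0.96 -0.03] q6 96.0025443622202 g 0.30049416951022717
shift [-0.6  -0.31 -6.01] turn [-0.02 -0.15 -0.05]
```

```bash
python3 -m creep '[[[0,0,0.2],[0,0,0]],[[0,0,0.2],[0,0,0]],[[0,0,0.1],[0,0,0]],[[0,0,0.1],[0,0,0]],[[0,0,0],[0,0,0]]]'; python3 to.py .53 .1095 .145 0
```

```text
time_s: 11.02
tool_pos: [0.5307, 0.1092, 0.1389]
orientation: [[1.0, -0.001, 0.003], [-0.001, -1.0, 0.0], [0.003, -0.0, -1.0]]
wrist_force: [-4.0, 0.8, 12.4]
grip_width: 0.295
t 11.0167 pos [530.71 109.22 138.93] F [-3.99  0.77 12.42] M [-0.1   1.21 -0.01] q6 96.00438361632033 g 0.29528765525677725
shift [-0.69 -0.28 -6.07] turn [-0.02 -0.16 -0.05]
```

```bash
python3 -m creep '[[[-0.2,1,0.1],[0,0,0]],[[-0.2,1.5,0.1],[0,0,0]],[[-0.2,1.5,0],[0,0,0]],[[-0.1,1.5,0],[0,0,0]],[[-0.1,1.5,0],[0,0,0]]]'; python3 to.py .53 .1095 .139 0
```

```text
time_s: 11.43
tool_pos: [0.5304, 0.1038, 0.1389]
orientation: [[1.0, -0.002, 0.004], [-0.002, -1.0, 0.005], [0.004, -0.005, -1.0]]
wrist_force: [-2.8, 6.6, 11.2]
grip_width: 0.299
t 11.4333 pos [530.36 103.79 138.86] F [-2.8   6.63 11.16] M [ 1.66  0.82 -0.03] q6 95.25902159039184 g 0.29893642769878076
shift [-0.37 -5.71 -0.11] turn [-0.28 -0.25 -0.11]
```

```bash
python3 -m creep '[[[0,1.5,0.1],[0,0,0]],[[0,1.5,0.1],[0,0,0]],[[0,1.5,0.1],[0,0,0]],[[0,1.5,0],[0,0,0]],[[0,1.5,0],[0,0,0]]]'; python3 to.py .53 .1095 .139 0
```

```text
time_s: 11.85
tool_pos: [0.5304, 0.0954, 0.1386]
orientation: [[1.0, -0.001, 0.004], [-0.001, -1.0, 0.002], [0.004, -0.002, -1.0]]
wrist_force: [-4.3, 0.8, 10.8]
grip_width: 0.296
t 11.85 pos [530.4   95.42 138.62] F [-4.35  0.8  10.81] M [0.26 0.86 0.  ] q6 94.45975052429166 g 0.29631581099729215
shift [ -0.41 -14.08  -0.36] turn [-0.12 -0.25 -0.06]
```

```bash
python3 -m creep '[[[0,1.5,0],[0,0,0]],[[0,1.5,0],[0,0,0]],[[0,1.5,0],[0,0,0]],[[0,1.5,0],[0,0,0]],[[0,1.5,0],[0,0,0]]]'; python3 to.py .53 .1095 .139 0
```

```text
time_s: 12.27
tool_pos: [0.5304, 0.0872, 0.1383]
orientation: [[1.0, -0.001, 0.004], [-0.001, -1.0, 0.0], [0.004, -0.0, -1.0]]
wrist_force: [-3.3, 0.4, 11.1]
grip_width: 0.298
t 12.2667 pos [530.35  87.16 138.32] F [-3.26  0.39 11.12] M [0.06 0.86 0.01] q6 93.65091886584122 g 0.2977724432431876
shift [ -0.37 -22.34  -0.67] turn [-0.03 -0.24 -0.05]
```

```bash
python3 -m creep '[[[-0.1,1.5,0.15],[0,0,0]],[[-0.1,1.5,0.15],[0,0,0]],[[-0.1,1.5,0.15],[0,0,0]],[[-0.1,1.5,0.1],[0,0,0]],[[-0.1,1.5,0.1],[0,0,0]]]'; python3 to.py .53 .1095 .139 0
```

```text
time_s: 12.68
tool_pos: [0.5302, 0.0809, 0.1382]
orientation: [[1.0, -0.002, 0.005], [-0.002, -1.0, 0.004], [0.005, -0.004, -1.0]]
wrist_force: [-3.2, 4.4, 12.5]
grip_width: 0.293
t 12.6833 pos [530.22  80.86 138.18] F [-3.16  4.41 12.51] M [1.41 0.78 0.  ] q6 92.84839526425124 g 0.29281135792477975
shift [ -0.26 -28.64  -0.71] turn [-0.22 -0.3  -0.1 ]
```

```bash
python3 -m creep '[[[0,1.5,0.1],[0,0,0]],[[0,1.5,0.1],[0,0,0]],[[0,1.5,0.1],[0,0,0]],[[0,1.5,0.1],[0,0,0]],[[0,1.5,0.1],[0,0,0]]]'; python3 to.py .53 .1095 .139 0
```

```text
time_s: 13.1
tool_pos: [0.5303, 0.073, 0.1379]
orientation: [[1.0, -0.001, 0.005], [-0.001, -1.0, 0.002], [0.005, -0.002, -1.0]]
wrist_force: [-2.8, 1.7, 12.6]
grip_width: 0.296
t 13.1 pos [530.32  72.99 137.92] F [-2.76  1.73 12.55] M [0.42 0.85 0.  ] q6 92.04311448115936 g 0.29617502250221034
shift [ -0.35 -36.51  -1.  ] turn [-0.13 -0.31 -0.06]
```

```bash
python3 -m creep '[[[0,1.5,0.1],[0,0,0]],[[0,1.5,0.1],[0,0,0]],[[0,1.5,0.1],[0,0,0]],[[0,1.5,0.1],[0,0,0]],[[0,1.5,0.1],[0,0,0]]]'; python3 to.py .53 .1095 .139 0
```

```text
time_s: 13.52
tool_pos: [0.5304, 0.0646, 0.1376]
orientation: [[1.0, -0.001, 0.005], [-0.001, -1.0, 0.0], [0.005, -0.0, -1.0]]
wrist_force: [-3.5, 0.1, 14.8]
grip_width: 0.3
t 13.5167 pos [530.36  64.56 137.61] F [-3.51  0.12 14.79] M [0.   1.06 0.02] q6 91.23174178006488 g 0.3000540639912265
shift [ -0.4  -44.94  -1.39] turn [-0.01 -0.31 -0.05]
```

```bash
python3 -m creep '[[[0,1.6,0.1],[0,0,0]],[[0,1.6,0.1],[0,0,0]],[[0,1.6,0.1],[0,0,0]],[[0,1.6,0.1],[0,0,0]],[[0,1.6,0.1],[0,0,0]]]'; python3 to.py .53 .1095 .139 0
```

```text
time_s: 13.93
tool_pos: [0.5304, 0.0578, 0.1374]
orientation: [[1.0, -0.002, 0.005], [-0.002, -1.0, 0.004], [0.005, -0.004, -1.0]]
wrist_force: [-4.4, 6.0, 14.8]
grip_width: 0.295
t 13.9333 pos [530.37  57.83 137.44] F [-4.42  6.04 14.79] M [1.58 1.13 0.03] q6 90.36223709198029 g 0.294870278559506
shift [ -0.45 -51.67  -1.36] turn [-0.22 -0.31 -0.1 ]
```

```bash
python3 -m creep '[[[-0.1,1.6,0.05],[0,0,0]],[[-0.1,1.6,0],[0,0,0]],[[-0.1,1.6,0.05],[0,0,0]],[[-0.1,1.6,0],[0,0,0]],[[0,1.6,0.05],[0,0,0]]]'; python3 to.py .53 .1095 .139 0
```

```text
time_s: 14.35
tool_pos: [0.5302, 0.0497, 0.1372]
orientation: [[1.0, -0.001, 0.006], [-0.001, -1.0, 0.003], [0.006, -0.003, -1.0]]
wrist_force: [-2.4, 2.4, 13.5]
grip_width: 0.298
t 14.35 pos [530.23  49.69 137.25] F [-2.44  2.39 13.5 ] M [0.59 0.89 0.01] q6 89.49479150130959 g 0.29771375283827195
shift [ -0.28 -59.81  -1.6 ] turn [-0.15 -0.36 -0.06]
```

```bash
python3 -m creep '[[[0,1.6,0.05],[0,0,0]],[[0,1.6,0.05],[0,0,0]],[[0,1.6,0.05],[0,0,0]],[[0,1.6,0.05],[0,0,0]],[[0,1.6,0.05],[0,0,0]]]'; python3 to.py .53 .1095 .139 0
```

```text
time_s: 14.77
tool_pos: [0.5302, 0.0404, 0.1369]
orientation: [[1.0, -0.001, 0.006], [-0.001, -1.0, -0.0], [0.006, 0.0, -1.0]]
wrist_force: [-3.3, -0.1, 13.0]
grip_width: 0.299
t 14.7667 pos [530.22  40.43 136.9 ] F [-3.26 -0.08 13.03] M [-0.02  0.86 -0.06] q6 88.6245719983764 g 0.2988443352660427
shift [ -0.26 -69.07  -2.12] turn [ 0.01 -0.35 -0.05]
```

```bash
python3 -m creep '[[[0,1.6,0.05],[0,-0.1,0]],[[0,1.6,0.05],[0,-0.1,0]],[[0,1.6,0.1],[0,-0.1,0]],[[0,1.6,0.05],[0,0,0]],[[0,1.6,0.05],[0,0,0]]]'; python3 to.py .53 .1095 .139 0
```

```text
time_s: 15.18
tool_pos: [0.5305, 0.0331, 0.1367]
orientation: [[1.0, -0.001, 0.002], [-0.001, -1.0, 0.002], [0.002, -0.002, -1.0]]
wrist_force: [-3.3, 4.3, 14.1]
grip_width: 0.294
t 15.1833 pos [530.48  33.1  136.73] F [-3.29  4.27 14.06] M [1.14 0.69 0.05] q6 87.75927135367456 g 0.2944553979392783
shift [ -0.59 -76.4   -2.13] turn [-0.11 -0.1  -0.08]
```

```bash
python3 -m creep '[[[0,1.6,0.05],[0,0,0]],[[0,1.6,0.05],[0,0,0]],[[0,1.6,0.05],[0,0,0]],[[0,1.6,0.05],[0,0,0]],[[0,1.6,0.05],[0,0,0]]]'; python3 to.py .53 .1095 .139 0
```

```text
time_s: 15.6
tool_pos: [0.5305, 0.0253, 0.1365]
orientation: [[1.0, -0.001, 0.002], [-0.001, -1.0, 0.002], [0.002, -0.002, -1.0]]
wrist_force: [-1.4, 3.1, 13.7]
grip_width: 0.297
t 15.6 pos [530.52  25.26 136.53] F [-1.36  3.14 13.65] M [ 0.51  0.65 -0.  ] q6 86.89797283194014 g 0.2965891990984969
shift [ -0.6  -84.24  -2.33] turn [-0.1  -0.11 -0.06]
```

Steady at about 17 N. I keep going.

```bash
python3 -m creep '[[[0,1.6,0.05],[0,0,0]],[[0,1.6,0.05],[0,0,0]],[[0,1.6,0.05],[0,0,0]],[[0,1.6,0.05],[0,0,0]],[[0,1.6,0.05],[0,0,0]]]'; python3 to.py .53 .1095 .139 0
```

```text
time_s: 16.02
tool_pos: [0.5305, 0.0162, 0.1362]
orientation: [[1.0, -0.001, 0.002], [-0.001, -1.0, -0.001], [0.002, 0.001, -1.0]]
wrist_force: [-3.2, 0.0, 12.7]
grip_width: 0.299
t 16.0167 pos [530.47  16.21 136.18] F [-3.24  0.04 12.71] M [-0.02  0.66 -0.01] q6 86.0250587490333 g 0.29854960234399863
shift [ -0.54 -93.28  -2.88] turn [ 0.04 -0.1  -0.04]
```

```bash
python3 -m creep '[[[0,1.6,0.05],[0,0,0]],[[0,1.6,0.05],[0,0,0]],[[0,1.6,0.05],[0,0,0]],[[0,1.6,0.05],[0,0,0]],[[0,1.6,0.05],[0,0,0]]]'; python3 to.py .53 .1095 .139 0
```

```text
time_s: 16.43
tool_pos: [0.5305, 0.0087, 0.136]
orientation: [[1.0, -0.001, 0.002], [-0.001, -1.0, 0.001], [0.002, -0.001, -1.0]]
wrist_force: [-2.4, 3.4, 14.3]
grip_width: 0.301
t 16.4333 pos [530.5    8.74 136.01] F [-2.41  3.4  14.35] M [1.   0.68 0.07] q6 85.15803079610659 g 0.30089936570435893
shift [  -0.62 -100.76   -2.9 ] turn [-0.05 -0.11 -0.07]
```

```bash
python3 -m creep '[[[0,1.6,0],[0,0,0]],[[0,1.6,0.05],[0,0,0]],[[0,1.6,0.05],[0,0,0]],[[0,1.6,0.05],[0,0,0]],[[0,1.6,0.05],[0,0,0]]]'; python3 to.py .53 .1095 .139 0
```

```text
time_s: 16.85
tool_pos: [0.5305, 0.0012, 0.1358]
orientation: [[1.0, -0.001, 0.002], [-0.001, -1.0, 0.001], [0.002, -0.001, -1.0]]
wrist_force: [-2.4, 1.3, 13.1]
grip_width: 0.294
t 16.85 pos [530.49   1.19 135.78] F [-2.36  1.25 13.1 ] M [ 0.49  0.58 -0.01] q6 84.29913106794801 g 0.2942185740732488
shift [  -0.59 -108.32   -3.06] turn [-0.08 -0.11 -0.06]
```

```bash
python3 -m creep '[[[0,1.6,0.05],[0,0,0]],[[0,1.6,0.05],[0,0,0]],[[0,1.6,0.1],[0,0,0]],[[0,1.6,0.05],[0,0,0]],[[0,1.6,0.05],[0,0,0]]]'; python3 to.py .53 .1095 .139 0
```

```text
time_s: 17.27
tool_pos: [0.5305, -0.0079, 0.1355]
orientation: [[1.0, -0.001, 0.002], [-0.001, -1.0, -0.001], [0.002, 0.001, -1.0]]
wrist_force: [-2.5, 0.2, 12.8]
grip_width: 0.297
t 17.2667 pos [530.52  -7.94 135.47] F [-2.47  0.15 12.79] M [-0.01  0.64  0.04] q6 83.43138592369297 g 0.2970075895038451
shift [  -0.6  -117.44   -3.66] turn [ 0.06 -0.11 -0.04]
```

```bash
python3 -m creep '[[[0,1.6,0.05],[0,0,0]],[[0,1.6,0.05],[0,0,0]],[[0,1.6,0.05],[0,0,0]],[[0,1.6,0.05],[0,0,0]],[[0,1.6,0.05],[0,0,0]]]'; python3 to.py .53 .1095 .139 0
```

```text
time_s: 17.68
tool_pos: [0.5305, -0.0154, 0.1353]
orientation: [[1.0, -0.001, 0.002], [-0.001, -1.0, 0.001], [0.002, -0.001, -1.0]]
wrist_force: [-2.0, 2.9, 14.3]
grip_width: 0.302
t 17.6833 pos [530.5  -15.38 135.27] F [-1.98  2.93 14.27] M [0.99 0.66 0.09] q6 82.56498035205821 g 0.3016625528079916
shift [  -0.64 -124.89   -3.65] turn [-0.04 -0.11 -0.07]
```

```bash
python3 -m creep '[[[0,1.6,0],[0,0,0]],[[0,1.6,0.05],[0,0,0]],[[0,1.6,0.05],[0,0,0]],[[0,1.6,0.05],[0,0,0]],[[0,1.6,0.05],[0,0,0]]]'; python3 to.py .53 .1095 .139 0
```

```text
time_s: 18.1
tool_pos: [0.5305, -0.0233, 0.135]
orientation: [[1.0, -0.001, 0.002], [-0.001, -1.0, 0.0], [0.002, -0.0, -1.0]]
wrist_force: [-1.6, 1.2, 12.6]
grip_width: 0.295
t 18.1 pos [530.51 -23.26 135.04] F [-1.55  1.2  12.55] M [0.37 0.58 0.  ] q6 81.71316733621214 g 0.2953830780734618
shift [  -0.62 -132.76   -3.91] turn [-0.02 -0.11 -0.05]
```

```bash
python3 -m creep '[[[0,1.6,0.05],[0,0,0]],[[0,1.6,0.05],[0,0,0]],[[0,1.6,0.1],[0,0,0]],[[0,1.6,0.05],[0,0,0]],[[0,1.6,0.05],[0,0,0]]]'; python3 to.py .53 .1095 .139 0
```

```text
time_s: 18.52
tool_pos: [0.5305, -0.0321, 0.1347]
orientation: [[1.0, -0.001, 0.002], [-0.001, -1.0, -0.002], [0.002, 0.002, -1.0]]
wrist_force: [-1.8, -0.3, 13.2]
grip_width: 0.297
t 18.5167 pos [530.51 -32.13 134.73] F [-1.84 -0.28 13.2 ] M [-0.01  0.59  0.05] q6 80.84914272911247 g 0.29735326051032895
shift [  -0.6  -141.63   -4.49] turn [ 0.09 -0.11 -0.04]
```

```bash
python3 -m creep '[[[0,1.6,0.05],[0,0,0]],[[0,1.6,0.05],[0,0,0]],[[0,1.6,0.05],[0,0,0]],[[0,1.6,0.05],[0,0,0]],[[0,1.6,0.05],[0,0,0]]]'; python3 to.py .53 .1095 .139 0
```

```text
time_s: 18.93
tool_pos: [0.5305, -0.0386, 0.1346]
orientation: [[1.0, -0.002, 0.002], [-0.002, -1.0, 0.003], [0.002, -0.003, -1.0]]
wrist_force: [-2.0, 6.6, 14.0]
grip_width: 0.296
t 18.9333 pos [530.47 -38.64 134.55] F [-1.97  6.57 14.02] M [1.73 0.53 0.09] q6 79.99402630231836 g 0.29637770066353963
shift [  -0.72 -148.15   -4.05] turn [-0.15 -0.11 -0.1 ]
```

```bash
python3 -m creep '[[[0,1.6,0],[0,0,0]],[[0,1.6,0.05],[0,0,0]],[[0,1.6,0.05],[0,0,0]],[[0,1.6,0.05],[0,0,0]],[[0,1.6,0.05],[0,0,0]]]'; python3 to.py .53 .1095 .139 0
```

```text
time_s: 19.35
tool_pos: [0.5305, -0.0474, 0.1343]
orientation: [[1.0, -0.001, 0.002], [-0.001, -1.0, 0.0], [0.002, -0.0, -1.0]]
wrist_force: [-1.7, 1.5, 14.0]
grip_width: 0.3
t 19.35 pos [530.51 -47.35 134.29] F [-1.73  1.47 14.03] M [ 0.32  0.6  -0.05] q6 79.14827452607027 g 0.3001445478402184
shift [  -0.64 -156.85   -4.69] turn [-0.   -0.12 -0.05]
```

```bash
python3 -m creep '[[[0,1.6,0.05],[0,0,0]],[[0,1.6,0.05],[0,0,0]],[[0,1.6,0.1],[0,0,0]],[[0,1.4,0.05],[0,0,0]],[[0,1,0.05],[0,0,0]]]'; python3 to.py .53 .1095 .139 0
```

```text
time_s: 19.77
tool_pos: [0.5305, -0.0555, 0.134]
orientation: [[1.0, -0.001, 0.002], [-0.001, -1.0, -0.002], [0.002, 0.002, -1.0]]
wrist_force: [-1.5, 0.2, 12.9]
grip_width: 0.296
t 19.7667 pos [530.51 -55.55 134.  ] F [-1.48  0.2  12.89] M [0.04 0.57 0.01] q6 78.38242526995592 g 0.2957292654804173
shift [  -0.64 -165.03   -5.33] turn [ 0.11 -0.12 -0.05]
```

```bash
python3 -m creep '[[[0,1,0.05],[0,0,0]],[[0,1,0.05],[0,0,0]],[[0,0.5,0.05],[0,0,0]],[[0,0,0],[0,0,0]],[[0,0,0],[0,0,0]]]'; python3 to.py .53 .1095 .139 0
```

```text
time_s: 20.18
tool_pos: [0.5305, -0.0581, 0.1339]
orientation: [[1.0, -0.001, 0.002], [-0.001, -1.0, -0.002], [0.002, 0.002, -1.0]]
wrist_force: [-2.2, -1.0, 14.0]
grip_width: 0.299
t 20.1833 pos [530.51 -58.11 133.91] F [-2.2  -0.99 14.  ] M [-0.1   0.62  0.09] q6 78.1227610076676 g 0.2987212343489983
shift [  -0.63 -167.6    -5.47] turn [ 0.13 -0.12 -0.04]
```

The TCP height at the bar centres falls in a straight line, from 138.9 to 133.9 mm (slope 0.030), so no bar stands proud. Now I lift off and check.

```bash
python3 -m creep '[[[0,0,-1.5],[0,0,0]],[[0,0,-4],[0,0,0]],[[0,0,-12],[0,0,0]],[[0,0,-25],[0,0,0]],[[0,0,-25],[0,0.3,0]]]'; python3 -m creep '[[[0,-15,-20],[0,0,0]],[[0,-30,-8],[0,0,0]],[[0,-38,-3],[0,0,0]],[[0,-38,0],[0,0,0]],[[0,-38,0],[0,0,0]]]';python3 -m creep '[[[-2,-20,0],[0,0,0]],[[0,-5,0],[0,0,0]],[[0,0,0],[0,0,0]],[[0,0,0],[0,0,0]],[[0,0,0],[0,0,0]]]'; python3 to.py .4729 .2888 .225 -11.06
python3 - <<'E'
from h import *
import pickle
w=imaging.read_camera("wrist");pickle.dump(w,open("w5.pkl","wb"))
cv2.imwrite("pics/w5.png",w["img"][:,:,::-1])
c=imaging.read_camera("side")
crop(c["img"],240,140,400,320,3.3,"pics/b5.png")
E
```

```text
time_s: 20.6
tool_pos: [0.5264, -0.0568, 0.1954]
orientation: [[1.0, -0.001, -0.005], [-0.001, -1.0, 0.001], [-0.005, -0.001, -1.0]]
wrist_force: [0.9, 0.3, -3.5]
grip_width: 0.297
time_s: 21.02
tool_pos: [0.5276, 0.1032, 0.228]
orientation: [[1.0, -0.002, 0.0], [-0.002, -1.0, 0.0], [0.0, -0.0, -1.0]]
wrist_force: [1.0, 0.3, -3.9]
grip_width: 0.3
time_s: 21.43
tool_pos: [0.526, 0.1257, 0.2273]
orientation: [[1.0, -0.002, -0.001], [-0.002, -1.0, -0.001], [-0.001, 0.001, -1.0]]
wrist_force: [0.2, 0.2, -2.8]
grip_width: 0.295
t 21.4333 pos [526.02 125.72 227.28] F [ 0.21  0.19 -2.77] M [ 0.05 -0.01 -0.06] q6 97.90134190294134 g 0.29480397261442826
shift [ -53.48 -162.97    2.2 ] turn [ 0.04  0.03 10.94]
```

View pics/w5.png

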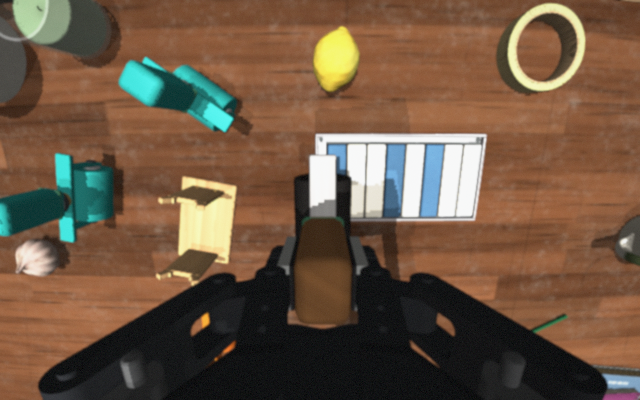

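View pics/b5.png

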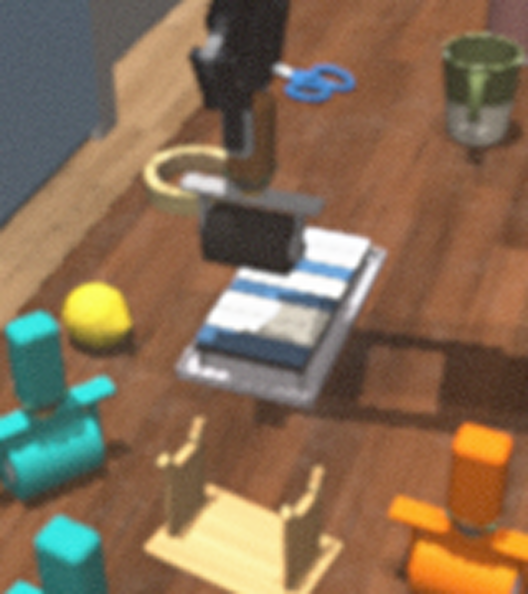

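The roller sits in the pads as before (crossbar at columns 310–336, handle at 295–350), and the bars look flush. Back to the stand.

```bash
python3 -m creep '[[[-7,-20,0],[0,0,0]],[[-13,-40,0],[0,0,1]],[[-13,-38,0],[0,0,2.5]],[[-13,-36,0],[0,0,3]],[[-5,-20,0],[0,0,3]]]'; python3 -m creep '[[[0,-6,0],[0,0,1.4]],[[0,0,0],[0,0,0]],[[0,0,0],[0,0,0]],[[0,0,0],[0,0,0]],[[0,0,0],[0,0,0]]]'; python3 -m creep '[[[0,0,0],[0,0,0]],[[0,0,0],[0,0,0]],[[0,0,0],[0,0,0]],[[0,0,0],[0,0,0]],[[0,0,0],[0,0,0]]]'; python3 to.py .4729 .2888 .145 -11.06
```

```text
time_s: 21.95
tool_pos: [0.4793, 0.2839, 0.2276]
orientation: [[0.986, -0.168, -0.001], [-0.168, -0.986, 0.001], [-0.001, -0.001, -1.0]]
wrist_force: [0.5, -1.4, -2.7]
grip_width: 0.296
time_s: 22.37
tool_pos: [0.4819, 0.2866, 0.2274]
orientation: [[0.981, -0.192, -0.0], [-0.192, -0.981, -0.0], [-0.0, 0.0, -1.0]]
wrist_force: [-0.2, -0.0, -2.4]
grip_width: 0.294
time_s: 22.78
tool_pos: [0.4816, 0.2877, 0.2275]
orientation: [[0.982, -0.19, 0.0], [-0.19, -0.982, 0.0], [0.0, -0.0, -1.0]]
wrist_force: [0.9, -0.1, -3.8]
grip_width: 0.301
t 22.7833 pos [481.55 287.66 227.53] F [ 0.94 -0.08 -3.79] M [-0.03 -0.04  0.01] q6 126.3359439696216 g 0.3005225579125478
shift [-8.71  0.53 82.53] turn [-0.   -0.    0.09]
```

```bash
python3 -m creep '[[[-3,0.2,10],[0,0,0.1]],[[-3,0.2,18],[0,0,0]],[[-2,0.1,18],[0,0,0]],[[-0.7,0,14],[0,0,0]],[[0,0,8],[0,0,0]]]'; python3 -m creep '[[[0,0,5],[0,0,0]],[[0,0,2],[0,0,0]],[[0,0,0],[0,0,0]],[[0,0,0],[0,0,0]],[[0,0,0],[0,0,0]]]';  python3 -m creep '[[[0,0,0],[0,0,0]],[[0,0,0],[0,0,0]],[[0,0,0],[0,0,0]],[[0,0,0],[0,0,0]],[[0,0,0],[0,0,0]]]'; python3 to.py .4729 .2888 .115 -11.06
python3 - <<'E'
from h import *
w=imaging.read_camera("wrist")
crop(w["img"],220,100,440,340,2.4,"pics/w6.png")
c=imaging.read_camera("side")
crop(c["img"],260,200,380,330,4.4,"pics/b6.png")
E
```

```text
time_s: 23.2
tool_pos: [0.4712, 0.2884, 0.1564]
orientation: [[0.981, -0.191, -0.004], [-0.191, -0.981, -0.002], [-0.003, 0.002, -1.0]]
wrist_force: [-0.5, 0.3, -3.3]
grip_width: 0.299
time_s: 23.62
tool_pos: [0.4736, 0.2893, 0.1537]
orientation: [[0.981, -0.192, 0.002], [-0.192, -0.981, 0.001], [0.002, -0.001, -1.0]]
wrist_force: [-0.8, 0.3, -3.0]
grip_width: 0.297
time_s: 24.03
tool_pos: [0.4729, 0.289, 0.1526]
orientation: [[0.981, -0.192, 0.0], [-0.192, -0.981, 0.0], [0.0, -0.0, -1.0]]
wrist_force: [0.7, 0.0, -2.3]
grip_width: 0.296
t 24.0333 pos [472.88 288.99 152.61] F [ 0.67  0.01 -2.3 ] M [ 0.01 -0.02  0.01] q6 126.93554214084963 g 0.2963349141674569
shift [ 0.06  0.18 37.61] turn [-0.01 -0.01  0.  ]
```

View pics/w6.png

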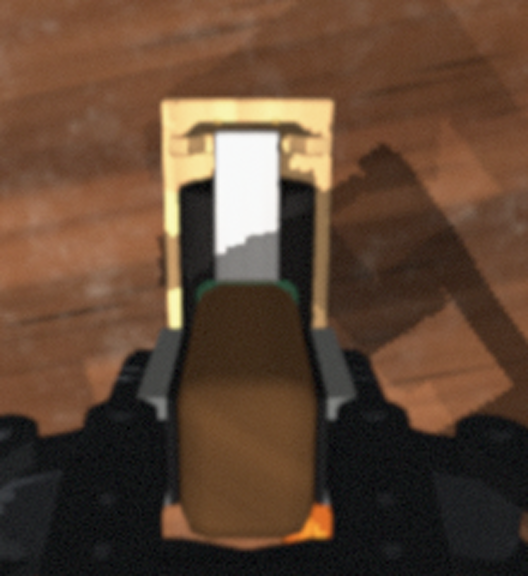

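View pics/b6.png

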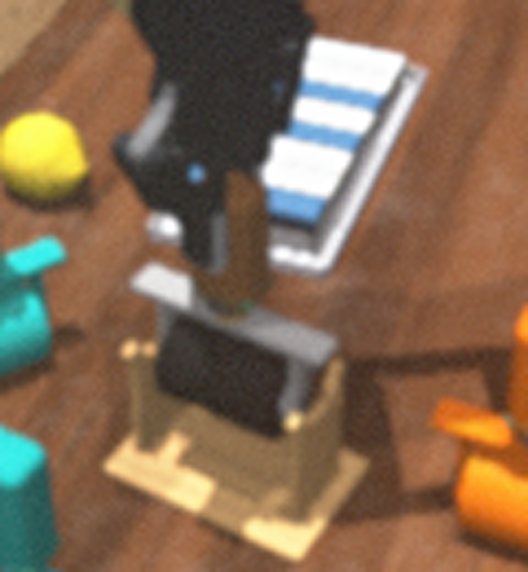

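The crossbar is centred over the notches (crop columns 215–280, foot at 162–332). I lower it.

```bash
python3 -m creep '[[[0,0.1,5],[0,0,0]],[[0,0.1,7],[0,0,0]],[[0,0,7],[0,0,0]],[[0,0,5],[0,0,0]],[[0,0,3],[0,0,0]]]'; python3 -m creep '[[[0,0,2],[0,0,0]],[[0,0,1],[0,0,0]],[[0,0,0],[0,0,0]],[[0,0,0],[0,0,0]],[[0,0,0],[0,0,0]]]'; python3 to.py .4729 .2888 .115 -11.06
```

```text
time_s: 24.55
tool_pos: [0.472, 0.2884, 0.1238]
orientation: [[0.981, -0.192, -0.002], [-0.192, -0.981, -0.001], [-0.002, 0.001, -1.0]]
wrist_force: [-0.2, -0.3, -4.0]
grip_width: 0.298
time_s: 24.97
tool_pos: [0.4731, 0.2889, 0.123]
orientation: [[0.981, -0.192, 0.001], [-0.192, -0.981, 0.0], [0.001, -0.0, -1.0]]
wrist_force: [0.5, -0.1, -2.6]
grip_width: 0.296
t 24.9667 pos [473.1  288.93 122.95] F [ 0.55 -0.08 -2.63] M [0.02 0.01 0.01] q6 126.9185727059019 g 0.2956336444507874
shift [-0.18  0.17  7.95] turn [-0.03 -0.04  0.  ]
```

```bash
python3 -m creep '[[[0,0,1.5],[0,0,0]],[[0,0,1.5],[0,0,0]],[[0,0,1],[0,0,0]],[[0,0,1],[0,0,0]],[[0,0,0.5],[0,0,0]]]'; python3 to.py .4729 .2888 .115 -11.06
```

```text
time_s: 25.38
tool_pos: [0.4727, 0.2887, 0.1167]
orientation: [[0.981, -0.192, -0.0], [-0.192, -0.981, -0.0], [-0.0, 0.0, -1.0]]
wrist_force: [-0.1, 0.1, -2.7]
grip_width: 0.293
t 25.3833 pos [472.7  288.7  116.74] F [-0.06  0.11 -2.73] M [ 0.03 -0.01  0.02] q6 126.91744479267544 g 0.29255323960292223
shift [ 0.17 -0.13  1.74] turn [0.01 0.02 0.  ]
```

```bash
python3 -m creep '[[[0,0,0.5],[0,0,0]],[[0,0,0.5],[0,0,0]],[[0,0,0.3],[0,0,0]],[[0,0,0.3],[0,0,0]],[[0,0,0],[0,0,0]]]'; python3 to.py .4729 .2888 .115 -11.06
```

```text
time_s: 25.8
tool_pos: [0.4728, 0.2888, 0.1154]
orientation: [[0.981, -0.192, -0.0], [-0.192, -0.981, 0.0], [-0.0, 0.0, -1.0]]
wrist_force: [0.2, 0.7, -2.5]
grip_width: 0.296
t 25.8 pos [472.83 288.78 115.38] F [ 0.2   0.69 -2.53] M [ 0.02 -0.04 -0.02] q6 126.91781020257602 g 0.29622856760607086
shift [ 0.07 -0.04  0.38] turn [0. 0. 0.]
```

```bash
python3 -m creep '[[[0,0,0.3],[0,0,0]],[[0,0,0.3],[0,0,0]],[[0,0,0],[0,0,0]],[[0,0,0],[0,0,0]],[[0,0,0],[0,0,0]]]'; python3 to.py .4729 .2888 .115 -11.06
```

```text
time_s: 26.22
tool_pos: [0.4729, 0.2888, 0.1152]
orientation: [[0.981, -0.192, 0.0], [-0.192, -0.981, 0.0], [0.0, -0.0, -1.0]]
wrist_force: [-2.3, -1.0, -0.1]
grip_width: 0.296
t 26.2167 pos [472.95 288.81 115.2 ] F [-2.31 -0.97 -0.14] M [-0.15  0.29 -0.04] q6 126.91722104233476 g 0.2959711174680319
shift [-0.04  0.02  0.2 ] turn [-0.01 -0.01  0.  ]
```

It rests at the original height. I release.

```bash
python3 -m creep '[[[0,0,0.2],[0,0,0]],[[0,0,0],[0,0,0]],[[0,0,0],[0,0,0]],[[0,0,0],[0,0,0]],[[0,0,0],[0,0,0]]]'; python3 -m creep '[[[0,0,0],[0,0,0]],[[0,0,0],[0,0,0]],[[0,0,0],[0,0,0]],[[0,0,0],[0,0,0]],[[0,0,0],[0,0,0]]]' 0; python3 -m creep '[[[0,0,0],[0,0,0]],[[0,0,0],[0,0,0]],[[0,0,0],[0,0,0]],[[0,0,0],[0,0,0]],[[0,0,0],[0,0,0]]]'; python3 - <<'E'
from h import *
w=imaging.read_camera("wrist")
cv2.imwrite("pics/w7.png",w["img"][:,:,::-1])
E
```

```text
time_s: 26.63
tool_pos: [0.473, 0.2888, 0.1152]
orientation: [[0.981, -0.192, 0.0], [-0.192, -0.981, 0.0], [0.0, -0.0, -1.0]]
wrist_force: [-3.6, -1.0, 4.8]
grip_width: 0.3
time_s: 27.05
tool_pos: [0.4729, 0.2888, 0.1144]
orientation: [[0.981, -0.192, 0.0], [-0.192, -0.981, 0.0], [0.0, -0.0, -1.0]]
wrist_force: [0.3, 0.3, 0.4]
grip_width: 0.978
time_s: 27.47
tool_pos: [0.4728, 0.2888, 0.1146]
orientation: [[0.981, -0.192, 0.0], [-0.192, -0.981, 0.0], [0.0, -0.0, -1.0]]
wrist_force: [-0.0, 0.6, -1.0]
grip_width: 0.999
```

View pics/w7.png

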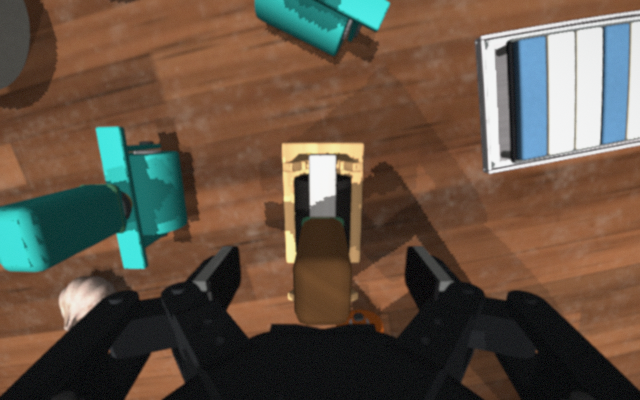

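Free and clear: the handle is at columns 294–350, midway between the open fingers. I back off upward and look.

```bash
python3 -m creep '[[[0,0,-10],[0,0,0]],[[0,0,-25],[0,0,0]],[[0,0,-35],[0,0,0]],[[0,0,-38],[0,0,0]],[[0,0,-30],[0,0,0]]]'; python3 -m creep '[[[0,15,-5],[0,0,0]],[[0,30,-2],[0,0,0]],[[0,35,0],[0,0,0]],[[0,25,0],[0,0,0]],[[0,10,0],[0,0,0]]]'; python3 -m creep '[[[0,0,0],[0,0,0]],[[0,0,0],[0,0,0]],[[0,0,0],[0,0,0]],[[0,0,0],[0,0,0]],[[0,0,0],[0,0,0]]]'; python3 - <<'E'
from h import *
w=imaging.read_camera("wrist")
cv2.imwrite("pics/w8.png",w["img"][:,:,::-1])
c=imaging.read_camera("side")
crop(c["img"],240,140,400,320,3.3,"pics/b8.png")
c=imaging.read_camera("scene")
crop(c["img"],200,140,420,310,3.6,"pics/a8.png")
E
```

```text
time_s: 27.93
tool_pos: [0.4732, 0.289, 0.2564]
orientation: [[0.981, -0.192, 0.003], [-0.192, -0.981, 0.001], [0.002, -0.002, -1.0]]
wrist_force: [-0.1, 0.3, 0.0]
grip_width: 1.003
time_s: 28.35
tool_pos: [0.4504, 0.1738, 0.2607]
orientation: [[0.981, -0.194, 0.002], [-0.194, -0.981, -0.0], [0.002, 0.0, -1.0]]
wrist_force: [0.0, -0.1, 0.2]
grip_width: 1.0
time_s: 28.77
tool_pos: [0.4509, 0.1768, 0.2595]
orientation: [[0.982, -0.19, -0.0], [-0.19, -0.982, 0.0], [-0.0, 0.0, -1.0]]
wrist_force: [-0.2, 0.2, -0.3]
grip_width: 0.999
```

View pics/w8.png

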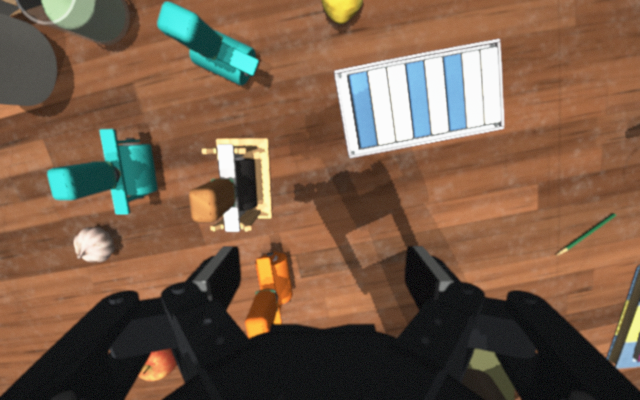

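View pics/b8.png

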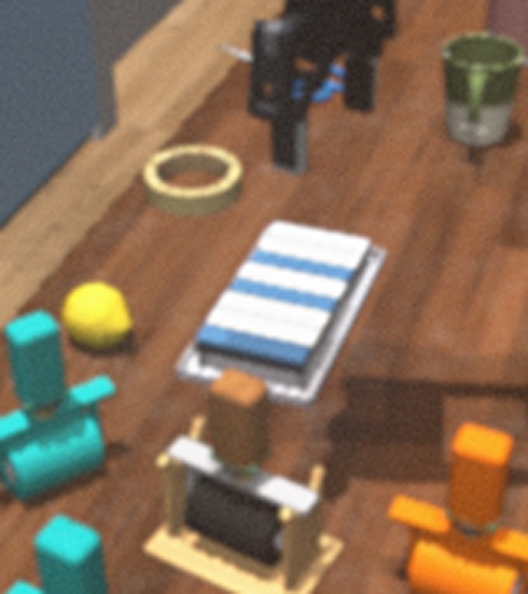

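View pics/a8.png

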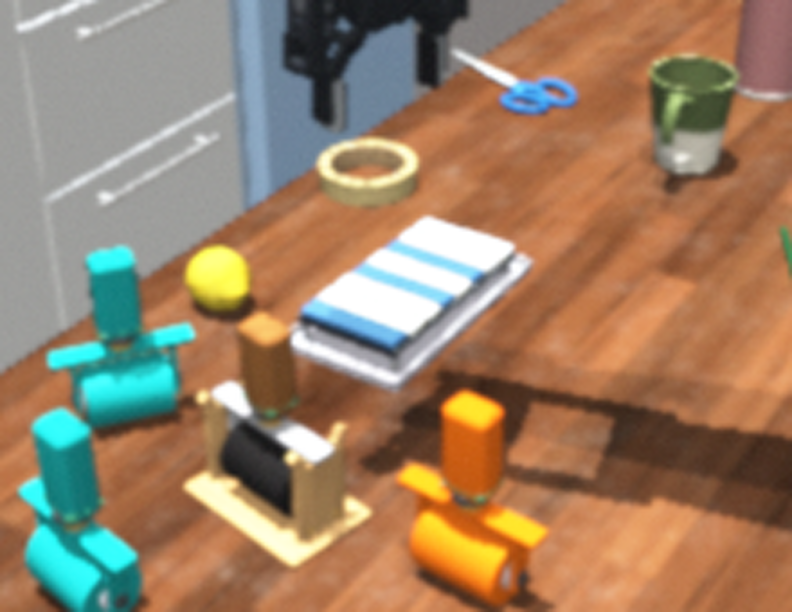

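The roller hangs level in the notches (scene crop 210–340, 380–510). The bars lie in one plane, and the mug, tape and lemon have not moved. I hand it in.

```bash
python3 - <<'E'
from h import *
s=bot.read_state();print(s["time_s"],s["joint_velocities"],s["wrist_force"])
print(ticket.job_done())
E
```

```text
28.9167 [-0.1665924  -0.25916695  0.15804223  0.0632582   0.18939894 -0.09425752] [-0.52910444  0.34899633  0.03861175]
the job is handed in; nothing more can be done
None
```

I rolled the strip in one pass, hung the roller back in its stand and handed the job in at 28.9 s of the 72 s allowed. The hand-in gave no verdict.

- **Rolling:** I gripped the roller's handle, pressed bar 8 home and rolled to bar 1 at about 18–20 mm/s, just under the 20–30 mm/s you suggested. The downward force read about 13 to 18 N. The largest whole contact force I worked out was about 20 N, at one reading with a sideways push; forces were read only at the end of each move (every 0.4 s), so peaks in between were not seen.
- **Bars home:** no reading shows the bars directly. At the bar centres the roller's height followed a straight line, from 138.9 mm down to 133.9 mm (a slope of about 0.030), so no bar stood proud. The last pictures show the bars flush.
- **Stand:** the roller came to rest at the height where I had gripped it. The last pictures show it upright and level in both notches, with the gripper open and clear.
- **Bystanders:** the mug, tape and lemon look unmoved in the last pictures.
- **Disagreement:** the first wrist-camera estimate of the stand was about 3 mm off in y. I corrected it from a closer view before gripping.

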